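# Clamp a plaque, lay the straightedge flush and hang the templates

### The arm

A 6-joint arm with a two-finger parallel gripper is mounted at the origin on the work surface. World frame = base frame: x ahead of the robot, y to its left, z up, the work surface at z = 0. Lengths are in m, angles in rad, forces in N, time in s.
With the tool pointing down it reaches from about 0.325 to 0.9 m from the base axis. Payload 6.1 kg.
Tool frame: the origin (TCP) lies at the very end of the fingers, on their centre line; the grasp point (between the pads) lies 19 mm behind it; z points along the fingers, y is the line along which they close (so a half turn about z gives the same grasp; the last joint's range is limited). The gripper opens to 87 mm and grips with 3 to 60 N. Pads are 19 mm wide; open, the fingers measure 117 mm over their backs; the gripper's body (75 mm by 190 mm) begins 51 mm behind the grasp point.
Start: joints at [1.123, 0.22, 1.526, -0, 1.395, -0.126], TCP at [0.198, 0.593, 0.223] pointing down, gripper open.
Joint ranges: [-2.98, 2.98], [-0.91, 2.08], [0.09, 2.57], [-1.24, 4.39], [0.2, 2.65], [-2.68, 2.68]. Speed limits (rad/s): [2.57, 2.57, 3.01, 3.14, 3.14, 3.14].

### API

Orientations are given as a rotation vector (axis times angle).
In Python, from cell import manip gives the robot as it stands.
- The arm moves only by the shell command python3 jog.py 'ROWS' [OPENING]. ROWS is a JSON list of rows, 1 to 12 of them, each of 6 numbers: dx, dy, dz in m, then a rotation vector rx, ry, rz in rad; each row is the pose to reach, as a shift and turn from the pose commanded when the command began, along the tool's axes at that moment; what a row does not reach only later rows make up. A row lasts 1/10 s, in which the tool goes at most 0.05 m and 0.15 rad, less where a joint would pass 70% of its speed; a pose out of reach is approached as far as the arm can. OPENING is the finger opening in m, set as the command begins (- or left out keeps the last). The fingers move at their own pace and stop on an object; the grip force is fixed at half the most. Time passes only in rows, so rows that do not move let the fingers close. It prints the time, the measured TCP pose, the force, the opening and the grip force at its end.
- manip.sense(): the state, without advancing time (a new reading comes with each control period).
- manip.camera(name): name is "side" or "top" or "wrist"; returns (picture, depth): 420x560x3 uint8, red, green, blue; 420x560 float32, m along the optical axis (not along the pixel's ray), 0 where there is no reading.
- manip.camera_model(name): a dict with "intrinsics" (3x3 intrinsics, pixels), "xyz" and "rotation" of the camera in the world; the wrist camera has in their place "mount" (4x4, takes a point from camera to tool coordinates, whose origin is the TCP and whose axes are the flange's). Camera axes: x right, y down, z forward; pixel columns grow to the right and rows downward; lengths in m; the calibration is good to about 2 mm. A picture is of the moment at which its call begins: read the wrist's pose just before it. camera_model takes no time and is no camera call.
- manip.hand_in(): hands the job in; it is judged then, once.
The state is a dict: "clock": time; "joint_pos": joint angles; "joint_velocities": joint speeds; "tau": joint torques, N m; "eef_pos": TCP position; "orientation": TCP orientation; "wrist_force": force on the tool from outside, world axes, zero at the start; "wrist_torque": the same for the moment, N m; "grip_width": finger opening in m; "grip_force": force on a finger pad.
Only numpy, scipy, OpenCV 4.12 (cv2) and the standard library are available. Lean on these libraries where they do the work, as an engineer would, in place of code of your own. Each camera call takes 0.05 s, during which the arm holds its last target. There are 200 camera calls.

### The job

Get the sign bench ready for lettering: lay the clay plaque on the jig bed with its long edge home against both stops, centred between the two clamps, and let go of it; then push both toggle clamp handles fully down over centre so that their pads hold it, and only then lay the straightedge flat on the bed with its ruling edge (the one marked with a dark line) flush along the plaque's free long edge, roughly centred on it. Hang every profile template that stands in the washing rack by its hole on the peg rail, one template to a peg, at any point in the job. Leave the pots, brush and other things on the bench where they are.

Things in the scene. Friction and masses are not known exactly. Their poses are not given: they have to be found in the camera images.
- jig: Fixed jig on the table: plywood bed, local x -180..110 (away from robot), y -125..125, top z 18 mm; origin on the table. Two wood stops 12 mm high, 44 wide at y = +/-65, faces at x = -5 mm, nothing between them; plaque at home has centre x -33, y 0, z 18. A toggle clamp behind each: handle pin x 80, y +/-65, z 54 mm, arm towards robot, handle away. Open arms stand near upright, tips 115 mm high.
- handle_l (a joint): Handle of the clamp at the jig's +y side (rad): at 0 open, rising 1.05 rad above level, pointing away from the robot (jig +x); grows as it is pushed down, to a stop at 1.10, about level. Over centre at 1.0: beyond that it is locked. Stays where it is left; takes 2 to 6 N at the grip.
- handle_r (a joint): The same for the clamp at the jig's -y side.
- grip_l (a point): Point on the middle line of the +y clamp's red round handle (18 mm thick, 45 to 90 mm from the handle pin), 70 mm from the pin. Moves with the handle, swinging in the jig's x-z plane; push here from above.
- grip_r (a point): The same on the -y clamp.
- pad_l: Sprung rubber pad of the +y clamp, 18 mm across, on the clamp arm: when closed at jig x -25, y 65 mm, pressing down with about 7 N. Origin 17 mm above its face.
- pad_r: The same on the -y clamp (y -65 mm).
- plaque: Loose fired clay name plaque, reddish with a thin white border, 56 (x) x 180 (y) x 14 (z) mm, 0.33 kg; the same either way round. Origin: centre of the underside. Starts flat on the table at the left. Grip across the 56 mm.
- straightedge: Loose aluminium straightedge 45 (x) x 200 (y) x 8 mm, 0.22 kg, with a blue finger ridge on top to grip: 12 thick (x), 150 long (y), middle at x -8 mm, from 8 to 34 mm above the underside. Ruling edge: the long edge at x +22.5 mm, farther from the ridge, marked by a dark line. Origin: centre of the underside. Starts on the table at the right.
- edge_p (a point): Point on the straightedge's ruling edge towards its +y end (local 22.5, 85, 4 mm).
- edge_n (a point): Point on the ruling edge towards its -y end (local 22.5, -85, 4 mm).
- peg_rail: Fixed wooden rail on two posts at the left, 200 long (y), 20 thick (x), top 169 mm above the table. Origin on the table under the rail. Three steel pegs, 8 mm thick, point along its -x towards the robot at local y -70, 0, +70 mm, rising 10 degrees to the tip: middle line from x -10, z 165 mm (rail face) to x -72, z 175 mm (tip).
- template_a: Yellow plastic template, one dark bar: 56 (y) x 130 (z) x 6 mm (x), 50 g; origin: middle of lower edge. May be absent. Stands upright in one of 3 slots, 50 mm apart along x, of a fixed rack at the right (slot floor 10, walls to 40 mm above table, 8.4 wide). 20 x 20 mm hole centred 92 mm up, solid plate above: grip there from above across the 6 mm, at most 26 mm down from the top.
- hole_a (a point): Centre of the hanging hole of the yellow template.
- template_b: Green plastic template, two dark bars: 56 (y) x 130 (z) x 6 mm (x), 50 g; origin: middle of lower edge. May be absent. Stands upright in one of 3 slots, 50 mm apart along x, of a fixed rack at the right (slot floor 10, walls to 40 mm above table, 8.4 wide). 20 x 20 mm hole centred 92 mm up, solid plate above: grip there from above across the 6 mm, at most 26 mm down from the top.
- hole_b (a point): Centre of the hanging hole of the green template.
- template_c: Orange plastic template, three dark bars: 56 (y) x 130 (z) x 6 mm (x), 50 g; origin: middle of lower edge. May be absent. Stands upright in one of 3 slots, 50 mm apart along x, of a fixed rack at the right (slot floor 10, walls to 40 mm above table, 8.4 wide). 20 x 20 mm hole centred 92 mm up, solid plate above: grip there from above across the 6 mm, at most 26 mm down from the top.
- hole_c (a point): Centre of the hanging hole of the orange template.
- glaze_tub: Bystander, leave alone: small white lidded tub, 58 mm across, 52 mm high. Origin: underside.
- slip_bowl: Bystander, leave alone: small blue bowl, 84 mm across, 36 mm high. Origin: underside.
- oxide_jar: Bystander, leave alone: amber jar with black lid, 60 mm across, 75 mm high. Origin: underside.
- glaze_brush: Bystander, leave alone: brush lying flat. Origin: underside.
- water_mug: Bystander, leave alone: white mug, 72 mm across, 80 mm high. Origin: underside.
- wood_block: Bystander, leave alone: wood block 50 x 90 x 35 mm. Origin: underside.

How it is judged:
On the way, in this order (a step that is already met when the one before it is completed fails the run):
1. the plaque lies on the bed, home against both stops, let go (x of plaque in the frame of jig between -0.037 and -0.03 m and y of plaque in the frame of jig between -0.02 and 0.02 m and z of plaque in the frame of jig between 0.014 and 0.022 m and angle between the y axis of plaque and the y axis of jig, either way round below 0.035 rad and angle between plaque's own z axis and vertical below 0.05 rad and linear speed of plaque below 0.02 m/s and contact force between the fingers and plaque below 0.3 N), for 0.2 s.
2. both clamps are over centre and their pads hold the plaque (x of plaque in the frame of jig between -0.037 and -0.03 m and y of plaque in the frame of jig between -0.02 and 0.02 m and z of plaque in the frame of jig between 0.014 and 0.022 m and angle between the y axis of plaque and the y axis of jig, either way round below 0.035 rad and angle between plaque's own z axis and vertical below 0.05 rad and value of joint each of handle_l, handle_r above 1.03 rad and contact force between each of pad_l, pad_r and plaque above 3 N), for 0.2 s.
3. the straightedge lies on the bed flush against the clamped plaque's free long edge (value of joint each of handle_l, handle_r above 1.03 rad and contact force between each of pad_l, pad_r and plaque above 3 N and ((x of edge_p in the frame of plaque between -0.031 and -0.0255 m and x of edge_n in the frame of plaque between -0.031 and -0.0255 m) or (x of edge_p in the frame of plaque between 0.0255 and 0.031 m and x of edge_n in the frame of plaque between 0.0255 and 0.031 m)) and y of straightedge in the frame of plaque between -0.03 and 0.03 m and z of straightedge in the frame of jig between 0.014 and 0.022 m and angle between straightedge's own z axis and vertical below 0.05 rad), for 0.2 s.
At the end, for the whole second after the job is handed in: Plaque within 4 mm of both stops, centred to 20 mm; both handles past 1.03 rad, pads pressing over 3 N; straightedge flat on the bed, ruling edge within 3 mm of the plaque's free edge at both ends, centred to 30 mm; each template hangs by its hole on its own peg; all at rest (all of step 3 and x of plaque in the frame of jig between -0.037 and -0.03 m and y of plaque in the frame of jig between -0.02 and 0.02 m and z of plaque in the frame of jig between 0.014 and 0.022 m and angle between the y axis of plaque and the y axis of jig, either way round below 0.035 rad and angle between plaque's own z axis and vertical below 0.05 rad and linear speed of each of plaque, straightedge, template_a, template_b, template_c below 0.03 m/s and x of hole_a in the frame of peg_rail between -0.068 and -0.014 m and z of hole_a in the frame of peg_rail between 0.15 and 0.178 m and (y of hole_a in the frame of peg_rail between -0.081 and -0.059 m or y of hole_a in the frame of peg_rail between -0.011 and 0.011 m or y of hole_a in the frame of peg_rail between 0.059 and 0.081 m) and x of hole_b in the frame of peg_rail between -0.068 and -0.014 m and z of hole_b in the frame of peg_rail between 0.15 and 0.178 m and (y of hole_b in the frame of peg_rail between -0.081 and -0.059 m or y of hole_b in the frame of peg_rail between -0.011 and 0.011 m or y of hole_b in the frame of peg_rail between 0.059 and 0.081 m) and x of hole_c in the frame of peg_rail between -0.068 and -0.014 m and z of hole_c in the frame of peg_rail between 0.15 and 0.178 m and (y of hole_c in the frame of peg_rail between -0.081 and -0.059 m or y of hole_c in the frame of peg_rail between -0.011 and 0.011 m or y of hole_c in the frame of peg_rail between 0.059 and 0.081 m) and distance between hole_a and hole_b above 0.035 m and distance between each of hole_a, hole_b and hole_c above 0.035 m); the robot touches nothing.
It fails at once if a bystander is knocked more than 30 mm from its place (distance of any of glaze_tub, slip_bowl, oxide_jar, glaze_brush, water_mug, wood_block from where it was at the start of the episode above 0.03 m).
Of template_a, template_b, template_c only 2 to 3 are there at a start; the rules pass over those that are not, and their reading is None.
At some moment in a run one of straightedge may be knocked a few centimetres aside while the robot is not near it.
It also fails if it takes over 210 s, if anything falls off the work surface, if the arm or the gripper's body presses on something with over 40 N, if the wrist force passes 120 N, or if a joint passes its speed limit or range.

## Working session

There is one attempt and no reset: what is moved stays moved. The work goes in short steps, Python scripts to look and compute and a shell command to move; the robot and the scene stay as the last step left them, time stands still between calls to the robot, and variables do not carry over. Pictures are saved under pics/ and viewed, at most 14 in all, crops included, and the job is handed in when it is done.

```bash
ls; mkdir -p pics
python3 - <<'E'
from cell import manip
import cv2,numpy as np
print(manip.sense())
for n in("top","side"):
    p,d=manip.camera(n); cv2.imwrite(f"pics/{n}0.png",p[:,:,::-1]); np.savez(f"pics/{n}0.npz",p=p,d=d)
    print(manip.camera_model(n))
print(manip.camera_model("wrist"))
E
```

```text
cell.py
jog.py
pics
{'clock': 0.0, 'joint_pos': array([ 1.12292788e+00,  2.21210374e-01,  1.52762372e+00, -1.27389122e-05,
        1.39469278e+00, -1.26130820e-01]), 'joint_velocities': array([ 2.23320863e-03, -1.82302195e-04, -1.28206611e-04,  2.80348538e-04,
        9.63187709e-06,  2.09541407e-03]), 'tau': array([ 1.17093680e-05, -4.94605207e+01, -3.87383330e+01,  7.00497860e-02,
        5.70800551e-02, -1.57014574e-04]), 'eef_pos': array([0.19738821, 0.59235376, 0.22144034]), 'orientation': array([-5.03117836e-01, -3.10050059e+00,  2.91907963e-03]), 'wrist_force': array([0.69677443, 0.38115642, 0.37007678]), 'wrist_torque': array([ 0.03064368, -0.00517641, -0.01508811]), 'grip_force': 0.0, 'grip_width': 0.08716047780588765}
{'intrinsics': array([[444.19791851,   0.        , 276.31174363],
       [  0.        , 444.19791851, 213.38841092],
       [  0.        ,   0.        ,   1.        ]]), 'xyz': array([ 0.44544411, -0.06721333,  1.29126405]), 'rotation': array([-2.16468901,  2.20388009, -0.10470243])}
{'intrinsics': array([[457.3955828 ,   0.        , 286.35347999],
       [  0.        , 457.3955828 , 208.41203983],
       [  0.        ,   0.        ,   1.        ]]), 'xyz': array([-0.11138235, -0.74479118,  0.64152059]), 'rotation': array([-1.99191609,  0.78466098, -0.47587374])}
{'intrinsics': array([[292.87775226,   0.        , 282.30123007],
       [  0.        , 292.87775226, 207.2753634 ],
       [  0.        ,   0.        ,   1.        ]]), 'mount': array([[ 9.76154059e-04, -9.61371747e-01, -2.75251542e-01,
         7.55255322e-02],
       [ 9.99999481e-01,  8.58049346e-04,  5.49494301e-04,
        -2.74973654e-04],
       [-2.92088891e-04, -2.75251936e-01,  9.61372085e-01,
        -1.62544412e-01],
       [ 0.00000000e+00,  0.00000000e+00,  0.00000000e+00,
         1.00000000e+00]])}
```
View pics/top0.png

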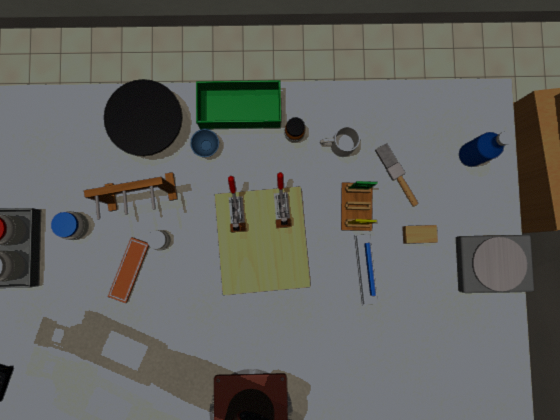

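View pics/side0.png

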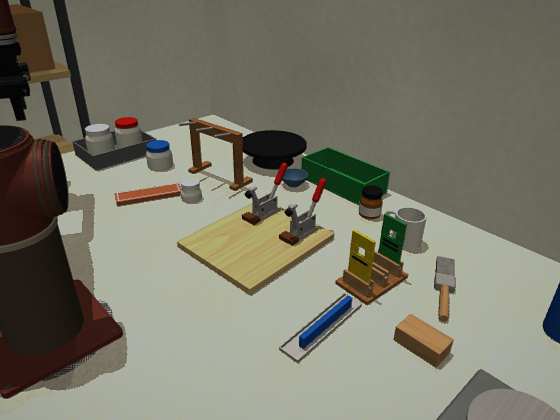

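The top view shows the bed at about (263,240), plaque (128,270), rail (130,188) with pegs pointing down-image, rack (357,207) with green and yellow templates (the middle slot is empty), and the straightedge at (365,270). The side view confirms two templates, yellow in the near slot and green in the far one, and both clamps open.

Create h.py:
```python
import numpy as np,cv2
from scipy.spatial.transform import Rotation as R
from cell import manip
def cam(name,pose=None):
    m=manip.camera_model(name);K=m["intrinsics"]
    if name!="wrist": return K,R.from_rotvec(m["rotation"]).as_matrix(),np.array(m["xyz"])
    p,o=pose; M=m["mount"]; Rt=R.from_rotvec(o).as_matrix()
    return K,Rt@M[:3,:3],Rt@M[:3,3]+p
def snap(name,fn):
    s=manip.sense(); pose=(s["eef_pos"],s["orientation"])
    p,d=manip.camera(name); C=cam(name,pose)
    np.savez(f"pics/{fn}.npz",p=p,d=d,K=C[0],R=C[1],t=C[2]); cv2.imwrite(f"pics/{fn}.png",p[:,:,::-1])
    return p,d,C
def load(fn):
    f=np.load(f"pics/{fn}.npz"); return f["p"],f["d"],(f["K"],f["R"],f["t"])
def ray(C,uv):
    uv=np.atleast_2d(uv).astype(float); K,Rm,t=C
    return np.c_[(uv-K[:2,2])/np.diag(K)[:2],np.ones(len(uv))]@Rm.T
def onz(C,uv,z):
    r=ray(C,uv); return C[2]+r*((z-C[2][2])/r[:,2])[:,None]
def tri(C1,a,C2,b):
    "midpoint of two rays and their miss"
    r1,r2=ray(C1,a)[0],ray(C2,b)[0]
    s=np.linalg.lstsq(np.c_[r1,-r2],C2[2]-C1[2],rcond=None)[0]
    A,B=C1[2]+s[0]*r1,C2[2]+s[1]*r2
    return (A+B)/2,np.linalg.norm(A-B)
def cloud(C,d):
    v,u=np.mgrid[:d.shape[0],:d.shape[1]]
    r=ray(C,np.c_[u.ravel(),v.ravel()]); return (C[2]+r*d.reshape(-1,1)).reshape(*d.shape,3)
def proj(C,P):
    q=(np.atleast_2d(P)-C[2])@C[1]; q=q@C[0].T; return q[:,:2]/q[:,2:]
def mask(p,lo,hi):
    h=cv2.cvtColor(p,cv2.COLOR_RGB2HSV); return cv2.inRange(h,np.array(lo),np.array(hi))
def blobs(m,amin=30):
    c,_=cv2.findContours(m,cv2.RETR_EXTERNAL,cv2.CHAIN_APPROX_NONE)
    return sorted([x for x in c if cv2.contourArea(x)>amin],key=cv2.contourArea,reverse=True)
def go(x,y,z,yaw=None):
    "shift and turn in tool axes to bring the TCP to x,y,z with tool y axis at yaw (mod pi) pointing down"
    s=manip.sense(); Rt=R.from_rotvec(s["orientation"])
    if yaw is None: yaw=np.arctan2(*Rt.as_matrix()[[1,0],1])
    best=None
    for k in(0,np.pi):
        a=yaw+k; ty=np.array([np.cos(a),np.sin(a),0]); tz=np.array([0,0,-1.]); T=R.from_matrix(np.c_[np.cross(ty,tz),ty,tz])
        rv=(Rt.inv()*T).as_rotvec()
        if best is None or np.linalg.norm(rv)<np.linalg.norm(best): best=rv
    dl=Rt.inv().apply(np.array([x,y,z])-s["eef_pos"])
    print("go",np.round(np.r_[dl,best],4).tolist(),"rows",int(np.ceil(max(np.linalg.norm(dl)/.05,np.linalg.norm(best)/.15))),"t",round(s["clock"],1))
```

Run:
```python
from h import *
T=[];
for n in("top","side"):
    f=np.load(f"pics/{n}0.npz"); C=cam(n); np.savez(f"pics/{n}0.npz",p=f["p"],d=f["d"],K=C[0],R=C[1],t=C[2])
p,d,C=load("top0")
P=cloud(C,d)
hsv=cv2.cvtColor(p,cv2.COLOR_RGB2HSV)
for nm,(u,v) in dict(bed=(240,260),plaque=(128,270),blue=(370,270),alu=(361,270),rail=(110,190),yel=(364,221),gre=(362,184),red=(232,185),table=(200,350),rack=(350,195)).items(): print(nm,hsv[v,u],P[v,u].round(4))
def rect(nm,lo,hi,z,roi):
    m=mask(p,lo,hi); k=np.zeros_like(m); x0,y0,x1,y1=roi; k[y0:y1,x0:x1]=m[y0:y1,x0:x1]
    for c in blobs(k,8)[:2]:
        w=onz(C,c.reshape(-1,2),z)[:,:2]; r=cv2.minAreaRect((w*1000).astype(np.float32)); print(nm,np.round(r[0],1),np.round(r[1],1),round(r[2],1),len(c), "meas z",np.round(np.median(P[k>0][:,2]),4))
rect("bed",(20,60,80),(35,255,255),.018,(205,170,320,305))
rect("plaque",(3,120,100),(16,255,255),.014,(100,230,155,310))
rect("blue",(105,120,60),(125,255,255),.034,(355,235,385,305))
rect("yel",(25,150,100),(33,255,255),.14,(345,205,385,235))
rect("gre",(55,120,30),(85,255,255),.14,(335,170,385,200))
rect("redh",(0,150,80),(4,255,255),.1,(220,165,295,200))
```

```text
bed [ 30  99 116] [0.4207 0.0224 0.0167]
plaque [ 11 189 119] [0.3985 0.3397 0.0185]
blue [108 210 129] [ 0.386  -0.3454  0.0293]
alu [109  16 124] [ 0.3855 -0.3241  0.0085]
rail [ 14 192 106] [0.6065 0.3392 0.1683]
yel [ 29 255  97] [ 0.4454 -0.0672  1.2913]
gre [ 65 223  32] [ 0.6177 -0.3114  0.1239]
red [  0 239  82] [0.6207 0.0337 0.1242]
table [110  18 125] [0.1686 0.1398 0.001 ]
rack [ 14 189 101] [ 0.6027 -0.299   0.0109]
bed [477.4 -40.9] [289.3 249.6] 4.2 542 meas z 0.0185
bed [611.7  25.9] [11.6  8.7] 89.0 13 meas z 0.0185
plaque [399.5 342.2] [ 41.1 160.6] 69.0 130 meas z 0.0146
blue [ 389.5 -344.4] [147.   12.5] 4.4 110 meas z 0.0341
yel [ 520.6 -313.9] [49.8  3.8] 84.6 40 meas z 0.1411
gre [ 616.2 -316. ] [57.6 12.5] 85.2 55 meas z 0.1374
redh [627.2  39.8] [13.5 43.7] 89.4 33 meas z 0.1327
redh [635.9 -92.8] [13.6 38.3] 88.9 31 meas z 0.1327
```

```bash
python3 -c "
from h import *
go(.40,.34,.22,np.radians(69))"
```

```text
go [-0.272, -0.1754, 0.0018, -0.0017, -0.0002, 0.0447] rows 7 t 0.1
```

```bash
python3 jog.py '[[-0.272,-0.175,0,0,0,0.045],[-0.272,-0.175,0,0,0,0.045],[-0.272,-0.175,0,0,0,0.045],[-0.272,-0.175,0,0,0,0.045],[-0.272,-0.175,0,0,0,0.045],[-0.272,-0.175,0,0,0,0.045],[-0.272,-0.175,0,0,0,0.045],[-0.272,-0.175,0,0,0,0.045],[-0.272,-0.175,0,0,0,0.045]]' 0.087
python3 - <<'E'
from h import *
snap("wrist","w1")
E
```

```text
clock: 1.0
eef_pos: [0.4002, 0.3407, 0.2222]
orientation: [-0.575, -3.088, 0.0]
wrist_force: [0.0, 0.3, -1.2]
grip_width: 0.0871
grip_force: 0.0
```

View pics/w1.png

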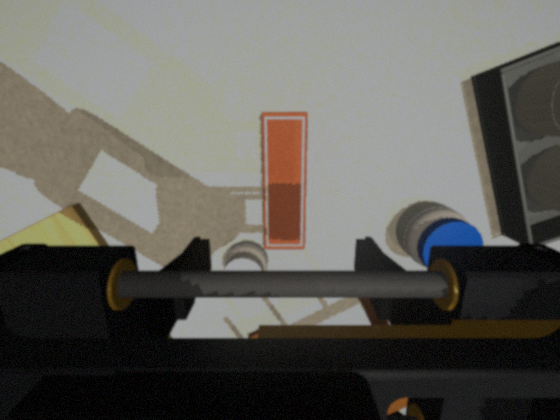

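The wrist picture shows the plaque at columns 261–308, rows 112–248, with the tub beyond its lower end at (245,255).

Run:
```python
from h import *
p,d,C=load("w1"); P=cloud(C,d)
m=mask(p,(0,90,40),(16,255,255)); k=np.zeros_like(m); k[95:265,245:325]=m[95:265,245:325]
k=cv2.morphologyEx(k,cv2.MORPH_CLOSE,np.ones((7,7)))
c=blobs(k)[0]; z=np.median(P[k>0][:,2]); print("z",z)
w=onz(C,c.reshape(-1,2),.014)[:,:2]; r=cv2.minAreaRect((w*1000).astype(np.float32)); print(r)
# tub from top
p2,d2,C2=load("top0"); P2=cloud(C2,d2); sel=(P2[...,2]>.04)&(P2[...,2]<.06)&(np.abs(P2[...,1]-.28)<.06)&(np.abs(P2[...,0]-.46)<.08); q=P2[sel]; print("tub",q.min(0),q.max(0))
go(r[0][0]/1e3,r[0][1]/1e3,.006,np.radians(r[2] if r[1][0]<r[1][1] else r[2]-90))
```

```text
z 0.014511142268057692
((400.61785888671875, 342.352294921875), (55.426177978515625, 177.44131469726562), 68.95821380615234)
tub [0.45872405 0.2268129  0.04017934] [0.50613317 0.27830503 0.05853489]
go [-0.0006, 0.0013, 0.2162, -0.0002, -0.0009, 0.0003] rows 5 t 1.1
```

```bash
python3 jog.py '[[-0.0006,0.0013,0.05,0,-0.001,0],[-0.0006,0.0013,0.1,0,-0.001,0],[-0.0006,0.0013,0.15,0,-0.001,0],[-0.0006,0.0013,0.19,0,-0.001,0],[-0.0006,0.0013,0.21,0,-0.001,0],[-0.0006,0.0013,0.217,0,-0.001,0],[-0.0006,0.0013,0.217,0,-0.001,0],[-0.0006,0.0013,0.217,0,-0.001,0]]'
python3 jog.py '[[0,0,0,0,0,0],[0,0,0,0,0,0],[0,0,0,0,0,0],[0,0,0,0,0,0],[0,0,0,0,0,0],[0,0,0,0,0,0],[0,0,0,0,0,0],[0,0,0,0,0,0]]' 0.045
python3 jog.py '[[0,0,-0.02,0,0,0],[0,0,-0.06,0,0,0],[0,0,-0.1,0,0,0],[0,0,-0.14,0,0,0],[0,0,-0.14,0,0,0]]'
python3 -c "
from h import *
j=np.array([.5123,-.0383]);a=np.radians(4.2)
t=j-.06*np.array([np.cos(a),np.sin(a)])
go(t[0]-.06,t[1]+0.1,.2,a)
go(t[0]-.06,t[1],.2,a)"
```

```text
clock: 1.85
eef_pos: [0.4021, 0.3432, 0.007]
orientation: [0.571, 3.087, 0.002]
wrist_force: [0.6, 0.1, 0.4]
grip_width: 0.0871
grip_force: 0.0
clock: 2.65
eef_pos: [0.4016, 0.342, 0.0058]
orientation: [0.573, 3.088, 0.0]
wrist_force: [-1.3, -1.0, 4.1]
grip_width: 0.056
grip_force: 30.0
clock: 3.15
eef_pos: [0.4044, 0.3439, 0.1513]
orientation: [0.571, 3.081, 0.01]
wrist_force: [1.2, 1.2, -3.0]
grip_width: 0.0554
grip_force: 30.0
go [-0.092, -0.2714, -0.0502, 0.0109, 0.0018, 1.1308] rows 8 t 3.1
go [-0.1278, -0.3648, -0.0507, 0.0109, 0.0018, 1.1308] rows 8 t 3.1
```

```bash
python3 jog.py '[[-0.02,-0.045,-0.05,0,0,0.15],[-0.03,-0.08,-0.05,0,0,0.3],[-0.04,-0.12,-0.05,0,0,0.45],[-0.05,-0.16,-0.05,0,0,0.6],[-0.065,-0.20,-0.05,0,0,0.75],[-0.08,-0.24,-0.05,0,0,0.9],[-0.1,-0.28,-0.05,0.005,0,1.05],[-0.115,-0.32,-0.05,0.011,0.002,1.13],[-0.128,-0.365,-0.05,0.011,0.002,1.13],[-0.128,-0.365,-0.05,0.011,0.002,1.13],[-0.128,-0.365,-0.05,0.011,0.002,1.13],[-0.128,-0.365,-0.05,0.011,0.002,1.13]]'
python3 jog.py '[[0,0,0,0,0,0],[0,0,0,0,0,0],[0,0,0,0,0,0]]'
python3 - <<'E'
from h import *
snap("wrist","w2")
E
```

```text
clock: 4.35
eef_pos: [0.3891, -0.0438, 0.1944]
orientation: [-2.134, -2.299, 0.016]
wrist_force: [0.1, 1.0, -3.7]
grip_width: 0.0554
grip_force: 30.0
clock: 4.65
eef_pos: [0.3899, -0.0437, 0.1956]
orientation: [-2.133, -2.302, 0.015]
wrist_force: [-0.7, 0.9, -4.2]
grip_width: 0.0554
grip_force: 30.0
```

View pics/w2.png

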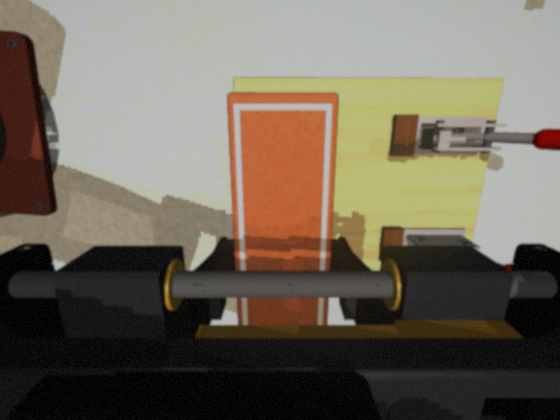

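The plaque is held (228–338, 93–325). The +y stop is at (392–419, 114–156), the −y stop starts at (381–403, 228), and the bed's +y edge runs along row 78.

Run:
```python
from h import *
p,d,C=load("w2"); P=cloud(C,d); hsv=cv2.cvtColor(p,cv2.COLOR_RGB2HSV)
print(hsv[135,380:425:4].tolist(), hsv[240,372:408:4].tolist())
m=mask(p,(0,100,20),(16,255,130))
for roi in((385,105,425,165),(374,222,408,246)):
    k=np.zeros_like(m);x0,y0,x1,y1=roi;k[y0:y1,x0:x1]=m[y0:y1,x0:x1]
    c=blobs(k)[0].reshape(-1,2)
    # left edge per row
    rows=sorted(set(c[:,1]))[3:-3]; L=np.array([[c[c[:,1]==r,0].min()-.5,r] for r in rows])
    W=onz(C,L,.030); W2=onz(C,L,.018)
    print("zmed",np.median(P[k>0][:,2]),"rows",min(c[:,1]),max(c[:,1]),"face@30",W.mean(0)[:2],"face@18",W2.mean(0)[:2],np.polyfit(W[:,1],W[:,0],1)[0])
    if roi[1]<200:
        for r in(c[:,1].min()-.5,c[:,1].max()+.5): print("end",onz(C,[[(400),r]],.030)[0,:2])
# bed +y edge
m=mask(p,(20,60,100),(35,255,255)); E=np.array([[u,np.where(m[60:110,u])[0][0]+59.5] for u in range(350,495,3)]); W=onz(C,E,.018)
f=np.polyfit(W[:,0],W[:,1],1); print("edge slope deg",np.degrees(np.arctan(f[0])),"y at x=.46",np.polyval(f,.46))
# far bed edge x=+110 and near
E=np.array([[np.where(m[r,440:540])[0][-1]+440.5,r] for r in range(84,112,3)]); print("far edge",onz(C,E,.018).mean(0))
# held plaque
m=mask(p,(0,120,60),(16,255,255)); k=np.zeros_like(m); k[85:235,215:345]=m[85:235,215:345]
s=manip.sense(); zz=s["eef_pos"][2]
for side in(0,-1):
    E=np.array([[np.where(k[r])[0][side]+(side or 0)*0+(-.5 if side==0 else .5),r] for r in range(105,230,5)])
    W=onz(C,E,zz-.006+.014); f=np.polyfit(W[:,1],W[:,0],1); print("plaque side",W.mean(0),np.degrees(np.arctan(-f[0])))
r=np.where(k[:,280])[0][0]-.5; print("plaque +y end",onz(C,[[283,r]],zz+.008), "depth",np.median(P[k>0][:,2]))
print(s["eef_pos"])
```

```text
[[30, 100, 187], [30, 99, 188], [27, 105, 185], [24, 118, 69], [13, 155, 110], [13, 164, 107], [14, 166, 112], [14, 169, 110], [13, 160, 105], [13, 65, 133], [17, 31, 117], [28, 74, 52]] [[31, 103, 186], [29, 103, 184], [23, 114, 114], [14, 179, 94], [14, 172, 105], [13, 175, 109], [13, 158, 110], [12, 164, 109], [13, 40, 148]]
zmed 0.030453273558905092 rows 116 154 face@30 [0.50623138 0.02789311] face@18 [0.51065982 0.02774325] -0.3923526576601187
end [0.50691675 0.04827168]
end [0.51466101 0.00765669]
zmed 0.030442142301778663 rows 229 245 face@30 [ 0.51247796 -0.0905635 ] face@18 [ 0.51713507 -0.09504966] -0.028357940312843263
edge slope deg 4.354281036473769 y at x=.46 0.08376730842907962
far edge [0.61519621 0.07547187 0.018     ]
plaque side [0.35844099 0.0075495  0.20368955] 4.121571995388918
plaque side [0.41310343 0.01184252 0.20368955] 4.601314916508693
plaque +y end [[0.38321312 0.04590682 0.20368955]] depth 0.2039977261777784
[ 0.38991066 -0.04391626  0.19568955]
```

```bash
cat >> h.py <<'E'
JA=np.radians(4.3); JO=np.array([.513,-.038])
def jw(x,y):
    c,s=np.cos(JA),np.sin(JA); return JO+np.array([c*x-s*y,s*x+c*y])
def wj(P):
    c,s=np.cos(JA),np.sin(JA); q=np.asarray(P)[...,:2]-JO; return np.stack([c*q[...,0]+s*q[...,1],-s*q[...,0]+c*q[...,1]],-1)
E
python3 -c "
from h import *
go(*jw(-.046,0),.034,JA)"
```

```text
go [-0.0027, 0.0786, 0.161, -0.0088, 0.0044, 0.0008] rows 4 t 4.7
```

```bash
python3 jog.py '[[-0.001,0.04,0.02,-0.009,0.004,0],[-0.0027,0.0786,0.05,-0.009,0.004,0],[-0.0027,0.0786,0.09,-0.009,0.004,0],[-0.0027,0.0786,0.125,-0.009,0.004,0],[-0.0027,0.0786,0.15,-0.009,0.004,0],[-0.0027,0.0786,0.16,-0.009,0.004,0],[-0.0027,0.0786,0.16,-0.009,0.004,0],[-0.0027,0.0786,0.16,-0.009,0.004,0],[-0.0027,0.0786,0.16,-0.009,0.004,0]]'
python3 -c "
from h import *
go(*jw(-.046,0),.0245,JA)
print(wj(manip.sense()['eef_pos']))"
```

```text
clock: 5.6
eef_pos: [0.4688, -0.0428, 0.037]
orientation: [2.135, 2.3, 0.002]
wrist_force: [-0.3, 0.2, -3.9]
grip_width: 0.0553
grip_force: 30.0
go [0.0014, -0.0016, 0.0124, 0.0036, 0.0017, -0.0009] rows 1 t 5.6
[-0.04444372 -0.00142926]
```

Lower until touching, then slide against the stops.

```bash
python3 jog.py '[[0.001,-0.001,0.006,0.003,0.001,-0.001],[0.001,-0.001,0.01,0.003,0.001,-0.001],[0.001,-0.001,0.012,0.003,0.001,-0.001],[0.001,-0.001,0.012,0.003,0.001,-0.001]]'
python3 jog.py '[[0,0.003,0,0,0,0],[0,0.006,0,0,0,0],[0,0.008,0,0,0,0],[0,0.010,0,0,0,0],[0,0.010,0,0,0,0]]'
python3 -c "
from h import *
s=manip.sense();print(wj(s['eef_pos']),s['eef_pos'][2],s['wrist_force'],s['wrist_torque'])"
```

```text
clock: 6.0
eef_pos: [0.4661, -0.0415, 0.0238]
orientation: [-2.135, -2.301, 0.003]
wrist_force: [-3.3, 1.4, 6.0]
grip_width: 0.0556
grip_force: 30.0
clock: 6.5
eef_pos: [0.4764, -0.041, 0.0237]
orientation: [-2.135, -2.302, 0.003]
wrist_force: [-3.8, -0.3, 6.2]
grip_width: 0.055
grip_force: 30.0
[-0.0366877  -0.00021581] 0.023749066185708316 [-3.82063034 -0.28486661  6.15385364] [-0.06252686  0.43940013  0.02603612]
```

```bash
for i in 1 2; do python3 jog.py '[[0,0.001,0,0,0,0],[0,0.002,0,0,0,0],[0,0.002,0,0,0,0]]'
python3 -c "
from h import *
s=manip.sense();print(wj(s['eef_pos']),s['wrist_torque'])"; done
```

```text
clock: 6.8
eef_pos: [0.4781, -0.0408, 0.0238]
orientation: [-2.135, -2.302, 0.003]
wrist_force: [-4.4, -0.5, 6.9]
grip_width: 0.0554
grip_force: 30.0
[-0.03497128 -0.00022512] [-0.18645566  0.64034583 -0.00639359]
clock: 7.1
eef_pos: [0.4802, -0.0407, 0.0238]
orientation: [-2.135, -2.302, 0.003]
wrist_force: [-5.2, -0.3, 7.4]
grip_width: 0.0555
grip_force: 30.0
[-0.03293816 -0.00020347] [-0.15311641  0.63305742  0.00134426]
```

```bash
for i in 1 2; do python3 jog.py '[[0,0.001,0,0,0,0],[0,0.002,0,0,0,0],[0,0.002,0,0,0,0]]'
python3 -c "
from h import *
s=manip.sense();print(wj(s['eef_pos']),s['wrist_torque'])"; done
```

```text
clock: 7.4
eef_pos: [0.4814, -0.0405, 0.0238]
orientation: [-2.134, -2.301, 0.005]
wrist_force: [-7.9, -0.3, 10.9]
grip_width: 0.0553
grip_force: 30.0
[-0.03170664 -0.000155  ] [-0.24083287  1.11475136 -0.10872887]
clock: 7.7
eef_pos: [0.4814, -0.0404, 0.0235]
orientation: [-2.131, -2.299, 0.01]
wrist_force: [-14.4, -0.9, 17.7]
grip_width: 0.0556
grip_force: 30.1
[-3.16606249e-02 -6.59624976e-05] [-0.44762309  2.45557295 -0.07345085]
```

```bash
sed -i 's/JO=np.array(\[.513,-.038\])/JO=np.array([.5142,-.038])/' h.py
python3 jog.py '[[0,-0.0015,0,0,0,0],[0,-0.0015,0,0,0,0]]'
python3 jog.py '[[0,0,0,0,0,0],[0,0,0,0,0,0],[0,0,0,0,0,0],[0,0,0,0,0,0],[0,0,0,0,0,0]]' 0.087
python3 jog.py '[[0,0,-0.04,0,0,0],[0,0,-0.08,0,0,0],[0,0,-0.12,0,0,0],[0,0,-0.16,0,0,0],[0,0,-0.2,0,0,0],[0,0,-0.2,0,0,0]]'
python3 - <<'E'
from h import *
p,d,C=snap("wrist","w3")
p,d,C=snap("top","top1")
E
```

```text
clock: 7.9
eef_pos: [0.4814, -0.0405, 0.0236]
orientation: [-2.133, -2.301, 0.006]
wrist_force: [-8.1, -0.9, 9.7]
grip_width: 0.0553
grip_force: 30.0
clock: 8.4
eef_pos: [0.4825, -0.0402, 0.0229]
orientation: [-2.135, -2.301, 0.002]
wrist_force: [0.6, 0.5, -0.0]
grip_width: 0.0841
grip_force: 0.0
clock: 9.0
eef_pos: [0.4867, -0.0411, 0.2298]
orientation: [2.131, 2.298, 0.006]
wrist_force: [0.3, -0.2, 0.8]
grip_width: 0.0869
grip_force: 0.0
```

View pics/w3.png

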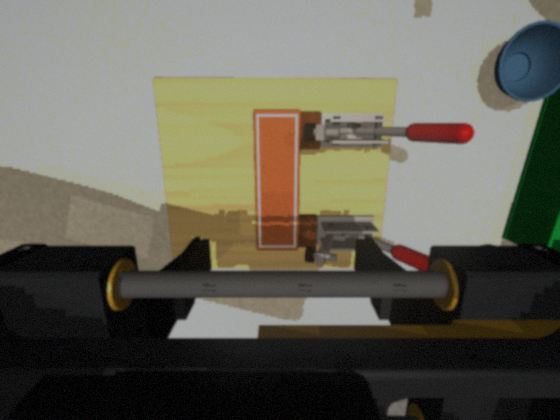

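The plaque lies flush against both stops (255–300, 108–250). The handles are at (407–473,132) and (390–430,255).

Run:
```python
from h import *
for fn,sl in(("w3",[(400,115,480,150),(385,240,430,272)]),("top1",[(220,160,245,200),(270,160,295,200)])):
    p,d,C=load(fn);P=cloud(C,d);m=mask(p,(0,150,60),(5,255,255))|mask(p,(174,150,60),(180,255,255))
    for x0,y0,x1,y1 in sl:
        k=np.zeros_like(m);k[y0:y1,x0:x1]=m[y0:y1,x0:x1]; k=cv2.erode(k,np.ones((2,2))); q=P[(k>0)&(d>0)]; q=q[q[:,2]<.15];J=wj(q)
        print(fn,len(q),"y",np.median(J[:,1]),"x",np.percentile(J[:,0],[2,98]),"z",np.percentile(q[:,2],[2,98]))
p,d,C=load("w3");m=mask(p,(0,120,60),(16,255,255));k=np.zeros_like(m);k[90:262,240:303]=m[90:262,240:303]
L=np.array([[np.where(k[r])[0][0]-.5,r] for r in range(115,235,5)]);W=wj(onz(C,L,.032));print("free edge jig x",np.polyfit(W[:,1],W[:,0],1))
print("ends y",wj(onz(C,[[277,np.where(k[:,277])[0][0]-.5]],.032)))
go(*jw(.112,.065),.165,JA)
```

```text
w3 883 y 0.0661742373823929 x [0.09891631 0.13211479] z [0.09741346 0.13852742]
w3 426 y -0.060656659590884135 x [0.09672128 0.11753477] z [0.0968006  0.12953998]
top1 58 y 0.06371995151249743 x [0.09696543 0.1289565 ] z [0.0973814  0.14050063]
top1 59 y -0.06518763265565526 x [0.09471528 0.12619386] z [0.09931733 0.14249507]
free edge jig x [ 0.00276148 -0.0604784 ]
ends y [[-0.03238079  0.08932186]]
go [0.0652, 0.1426, 0.059, -0.0003, 0.0003, -0.0] rows 4 t 9.1
```

```bash
python3 jog.py '[[0.03,0.05,0.02,0,0,0],[0.05,0.1,0.04,0,0,0],[0.065,0.139,0.059,0,0,0],[0.065,0.139,0.059,0,0,0],[0.065,0.139,0.059,0,0,0],[0.065,0.139,0.059,0,0,0],[0.065,0.139,0.059,0,0,0],[0.065,0.139,0.059,0,0,0]]' 0.0
python3 -c "
from h import *
s=manip.sense();print(wj(s['eef_pos']),s['grip_width'])
for x,z in((.108,.135),(.113,.11),(.129,.0955),(.142,.077),(.149,.062),(.15,.056)): go(*jw(x,.065),z,JA)"
```

```text
clock: 9.9
eef_pos: [0.6162, 0.0343, 0.1644]
orientation: [-2.137, -2.301, 0.002]
wrist_force: [0.2, 0.5, 0.4]
grip_width: 0.0311
grip_force: 0.0
[0.10713909 0.06448214] 0.03105219980660212
go [0.0005, 0.0009, 0.0294, -0.0018, -0.0004, -0.0009] rows 1 t 9.9
go [0.0005, 0.006, 0.0544, -0.0018, -0.0004, -0.0009] rows 2 t 9.9
go [0.0005, 0.022, 0.0689, -0.0018, -0.0004, -0.0009] rows 2 t 9.9
go [0.0005, 0.035, 0.0874, -0.0018, -0.0004, -0.0009] rows 2 t 9.9
go [0.0005, 0.042, 0.1024, -0.0018, -0.0004, -0.0009] rows 3 t 9.9
go [0.0005, 0.0431, 0.1084, -0.0018, -0.0004, -0.0009] rows 3 t 9.9
```

```bash
python3 jog.py '[[0,0,0,0,0,0],[0,0,0,0,0,0],[0,0,0,0,0,0],[0,0,0,0,0,0],[0,0.001,0.01,0,0,0],[0,0.001,0.02,0,0,0],[0,0.001,0.03,0,0,0],[0,0.003,0.042,0,0,0],[0,0.006,0.054,0,0,0],[0,0.014,0.062,0,0,0],[0,0.022,0.069,0,0,0],[0,0.022,0.069,0,0,0]]'
python3 jog.py '[[0,0.006,0.009,0,0,0],[0,0.012,0.018,0,0,0],[0,0.016,0.026,0,0,0],[0,0.019,0.033,0,0,0],[0,0.02,0.036,0,0,0],[0,0.021,0.039,0,0,0],[0,0.021,0.039,0,0,0]]'
python3 -c "
from h import *
s=manip.sense();print(wj(s['eef_pos']),s['grip_width'])"
```

```text
clock: 11.1
eef_pos: [0.6387, 0.0367, 0.0929]
orientation: [-2.134, -2.301, 0.004]
wrist_force: [0.2, 0.2, -0.5]
grip_width: 0.0001
grip_force: 0.0
clock: 11.8
eef_pos: [0.659, 0.0382, 0.0591]
orientation: [-2.134, -2.301, 0.004]
wrist_force: [-11.5, 0.5, 20.9]
grip_width: 0.0002
grip_force: 10.4
[0.15012868 0.06512158] 0.00024219810148985455
```

```bash
python3 jog.py '[[0,0,0,0,0,0],[0,0,-0.04,0,0,0],[0,0,-0.08,0,0,0],[0,0,-0.11,0,0,0],[0,0,-0.11,0,0,0]]'
python3 -c "
from h import *
go(*jw(.107,-.065),.165,JA)"
```

```text
clock: 12.3
eef_pos: [0.6634, 0.038, 0.1719]
orientation: [2.132, 2.299, 0.009]
wrist_force: [-0.2, 0.1, 0.9]
grip_width: 0.0006
grip_force: 0.0
go [-0.1296, -0.0475, 0.0066, 0.0081, 0.0008, -0.0] rows 3 t 12.3
```

```bash
python3 jog.py '[[-0.045,-0.016,0.003,0.004,0,0],[-0.09,-0.032,0.006,0.008,0,0],[-0.13,-0.0475,0.006,0.008,0,0],[-0.13,-0.0475,0.006,0.008,0,0],[-0.13,-0.0475,0.006,0.008,0,0],[-0.13,-0.0475,0.006,0.008,0,0]]'
python3 - <<'E'
from h import *
go(*jw(.107,-.065),.164,JA)
p,d,C=snap("top","top2"); P=cloud(C,d); J=wj(P)
for y in(.065,-.065):
    s=(abs(J[...,1]-y)<.012)&(J[...,0]>.12)&(J[...,0]<.175)&(P[...,2]>.02)&(P[...,2]<.16); print(y,s.sum(),np.percentile(P[s][:,2],[5,50,95]) if s.sum() else None)
E
```

```text
clock: 12.9
eef_pos: [0.6219, -0.0941, 0.1589]
orientation: [-2.13, -2.297, 0.011]
wrist_force: [0.2, -0.2, 0.7]
grip_width: 0.0004
grip_force: 0.0
go [-0.0009, 0.0037, -0.0051, -0.0111, -0.0013, 0.0003] rows 1 t 12.9
0.065 118 [0.05294073 0.05800796 0.06266919]
-0.065 0 None
```

Left handle is level. Now the right one, same path (start about 5 mm lower).

```bash
python3 jog.py '[[-0.001,0.003,0,-0.01,-0.001,0],[-0.001,0.003,0.01,-0.01,-0.001,0],[-0.001,0.003,0.02,-0.01,-0.001,0],[-0.001,0.005,0.036,-0.01,-0.001,0],[-0.001,0.009,0.048,-0.01,-0.001,0],[-0.001,0.017,0.056,-0.01,-0.001,0],[-0.001,0.025,0.064,-0.01,-0.001,0],[-0.001,0.025,0.064,-0.01,-0.001,0]]'
python3 -c "
from h import *
go(*jw(.15,-.065),.0535,JA)"
```

```text
clock: 13.75
eef_pos: [0.6463, -0.0939, 0.0933]
orientation: [-2.135, -2.302, 0.002]
wrist_force: [-0.6, 1.0, -0.1]
grip_width: 0.0005
grip_force: 0.0
go [0.0006, 0.0225, 0.0397, -0.0025, -0.0004, 0.0001] rows 1 t 13.8
```

```bash
python3 jog.py '[[0,0.006,0.009,0,0,0],[0,0.012,0.018,0,0,0],[0,0.016,0.026,0,0,0],[0,0.019,0.033,0,0,0],[0,0.021,0.036,0,0,0],[0,0.022,0.039,0,0,0],[0,0.022,0.039,0,0,0],[0,0.022,0.039,0,0,0]]'
python3 jog.py '[[0,0,-0.04,0,0,0],[0,0,-0.08,0,0,0],[0,0,-0.12,0,0,0],[0,-0.05,-0.15,0,0,0],[0,-0.1,-0.17,0,0,0],[0,-0.15,-0.17,0,0,0],[0,-0.2,-0.17,0,0,0],[0,-0.2,-0.17,0,0,0],[0,-0.2,-0.17,0,0,0]]'
python3 - <<'E'
from h import *
p,d,C=snap("top","top3"); P=cloud(C,d); J=wj(P)
for y in(.065,-.065):
    s=(abs(J[...,1]-y)<.012)&(J[...,0]>.12)&(J[...,0]<.175)&(P[...,2]>.02)&(P[...,2]<.16); print(y,s.sum(),np.percentile(P[s][:,2],[5,50,95]) if s.sum() else None)
snap("wrist","w4"); snap("side","side1")
E
```

```text
clock: 14.55
eef_pos: [0.668, -0.0928, 0.0592]
orientation: [-2.136, -2.303, 0.002]
wrist_force: [-11.3, 0.7, 19.1]
grip_width: 0.0008
grip_force: 9.0
clock: 15.45
eef_pos: [0.4679, -0.1075, 0.2267]
orientation: [2.137, 2.301, -0.0]
wrist_force: [-0.4, 0.3, 0.4]
grip_width: 0.0007
grip_force: 0.0
0.065 118 [0.05264475 0.0578985  0.06301576]
-0.065 119 [0.05249657 0.05789196 0.06310247]
```

View pics/side1.png

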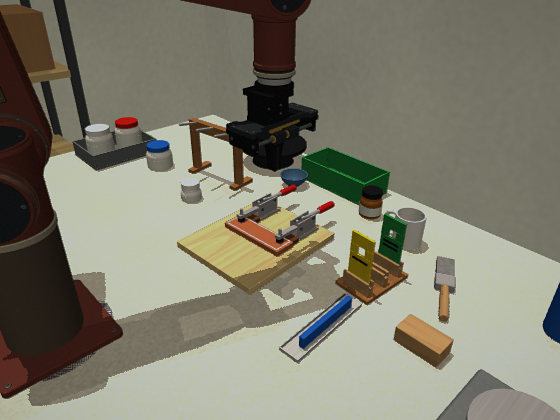

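View pics/w4.png

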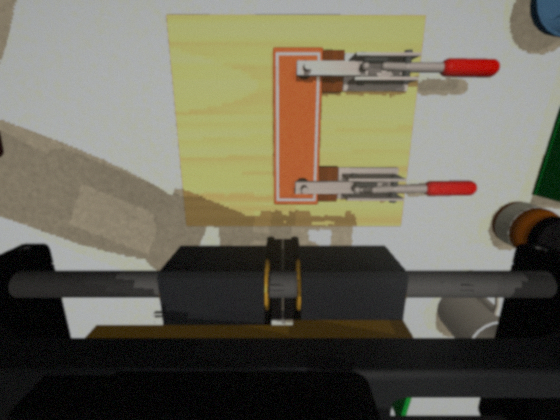

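Both pads are down on the plaque (arm tips at (300,68) and (300,188)), with the handles level. Straightedge next.

Run:
```python
from h import *
print(manip.sense()["joint_pos"].round(3))
p,d,C=load("top3")
m=mask(p,(105,120,60),(125,255,255));k=np.zeros_like(m);k[225:320,330:400]=m[225:320,330:400]
for c in blobs(k,8)[:1]:
    print(cv2.minAreaRect((onz(C,c.reshape(-1,2),.034)[:,:2]*1000).astype(np.float32)))
go(.36,-.335,.24,np.radians(94.3)); go(.36,-.335,.24,np.radians(-85.6))
```

```text
[-0.388 -0.132  1.882 -0.     1.39  -0.463]
((389.4469299316406, -344.1080017089844), (147.01783752441406, 13.113043785095215), 4.316868782043457)
go [-0.2185, -0.1268, -0.013, 0.0013, 0.0001, 1.5708] rows 11 t 15.6
go [-0.2185, -0.1268, -0.013, 0.0013, 0.0001, 1.569] rows 11 t 15.6
```

```bash
python3 jog.py '[[-0.02,-0.005,-0.013,0,0,-0.15],[-0.04,-0.01,-0.013,0,0,-0.3],[-0.06,-0.015,-0.013,0,0,-0.45],[-0.08,-0.02,-0.013,0,0,-0.6],[-0.1,-0.03,-0.013,0,0,-0.75],[-0.12,-0.04,-0.013,0,0,-0.9],[-0.14,-0.05,-0.013,0,0,-1.05],[-0.16,-0.06,-0.013,0,0,-1.2],[-0.18,-0.07,-0.013,0,0,-1.35],[-0.2,-0.08,-0.013,0,0,-1.5],[-0.22,-0.08,-0.013,0,0,-1.571],[-0.22,-0.08,-0.013,0,0,-1.571]]' 0.06
python3 jog.py '[[0,0,0,0,0,0],[0,0,0,0,0,0]]'
python3 - <<'E'
from h import *
print(manip.sense()["joint_pos"].round(3))
snap("wrist","w5")
E
```

```text
clock: 16.8
eef_pos: [0.4063, -0.3353, 0.2391]
orientation: [0.117, -3.139, 0.001]
wrist_force: [-0.1, -0.2, 0.8]
grip_width: 0.0598
grip_force: 0.0
clock: 17.0
eef_pos: [0.406, -0.3322, 0.2391]
orientation: [0.117, -3.138, -0.001]
wrist_force: [-0.7, -0.0, -0.9]
grip_width: 0.0602
grip_force: 0.0
[-8.360e-01 -3.100e-02  1.765e+00 -1.000e-03  1.409e+00 -2.481e+00]
```

View pics/w5.png

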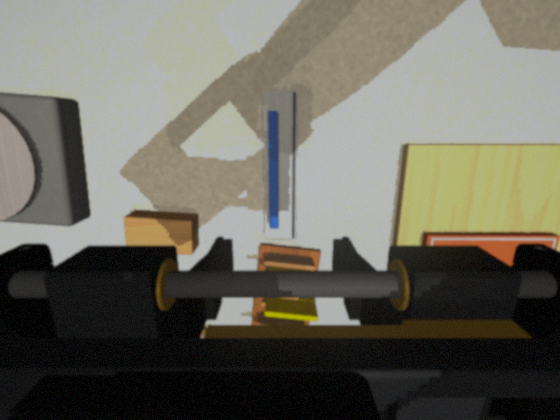

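The wrist picture shows the blue ridge at cols 267–279, rows 110–228. The ruling edge with its dark line is on the right (col 295), facing the jig.

Run:
```python
from h import *
p,d,C=load("w5");P=cloud(C,d)
m=mask(p,(105,120,40),(125,255,255));k=np.zeros_like(m);k[90:245,250:310]=m[90:245,250:310]
c=blobs(k,8)[0]; r=cv2.minAreaRect((onz(C,c.reshape(-1,2),.034)[:,:2]*1000).astype(np.float32)); print(r,np.median(P[k>0][:,2]))
L=[]
for v in range(105,235,10): # outer right edge of aluminium via strongest gradient
    g=np.abs(np.diff(cv2.GaussianBlur(p[v:v+1].astype(np.float32).mean(2),(5,1),0)[0,284:306])); L.append([284+g.argmax()+.5,v])
W=onz(C,L,.008); print("rule edge y@x",W[:,1].round(4), W[:,0].round(3))
a=r[2] if r[1][0]>r[1][1] else r[2]-90
print("long angle",a)
go(r[0][0]/1e3,r[0][1]/1e3,.013,np.radians(a+90))
for x,y in((.3,0),): pass
```

```text
((390.7957763671875, -344.97314453125), (145.6913604736328, 9.345479965209961), 4.3785834312438965) 0.03444821826875255
rule edge y@x [-0.3266 -0.3217 -0.3245 -0.3195 -0.3184 -0.3172 -0.3161 -0.3149 -0.315
 -0.3138 -0.3167 -0.3155 -0.3142] [0.307 0.319 0.331 0.344 0.356 0.369 0.383 0.396 0.41  0.424 0.438 0.453
 0.468]
long angle 4.3785834312438965
go [0.0158, -0.0118, 0.2263, 0.0003, -0.0011, -0.0011] rows 5 t 17.1
```

```bash
python3 jog.py '[[0.016,-0.012,0.05,0,-0.001,-0.001],[0.016,-0.012,0.1,0,-0.001,-0.001],[0.016,-0.012,0.15,0,-0.001,-0.001],[0.016,-0.012,0.19,0,-0.001,-0.001],[0.016,-0.012,0.21,0,-0.001,-0.001],[0.016,-0.012,0.223,0,-0.001,-0.001],[0.016,-0.012,0.226,0,-0.001,-0.001],[0.016,-0.012,0.226,0,-0.001,-0.001]]'
python3 jog.py '[[0,0,0,0,0,0],[0,0,0,0,0,0],[0,0,0,0,0,0],[0,0,0,0,0,0],[0,0,0,0,0,0],[0,0,0,0,0,0],[0,0,0,0,0,0],[0,0,0,0,0,0]]' 0.0
python3 -c "
from h import *
print(manip.sense()['eef_pos'])"
```

```text
clock: 17.85
eef_pos: [0.3908, -0.3464, 0.0144]
orientation: [-0.12, 3.138, -0.002]
wrist_force: [0.3, -0.1, 0.2]
grip_width: 0.0604
grip_force: 0.0
clock: 18.65
eef_pos: [0.3901, -0.346, 0.0136]
orientation: [0.12, -3.139, 0.0]
wrist_force: [-0.7, 1.3, 0.8]
grip_width: 0.0117
grip_force: 30.0
[ 0.39011889 -0.34595086  0.01355261]
```

```bash
python3 jog.py '[[0,0,-0.02,0,0,0],[0,0,-0.06,0,0,0],[0,0,-0.1,0,0,0],[0,0,-0.14,0,0,0],[0,0,-0.14,0,0,0]]'
python3 -c "
from h import *
go(*jw(-.115,0),.15,JA)"
```

```text
clock: 19.15
eef_pos: [0.3928, -0.3492, 0.16]
orientation: [-0.12, 3.132, -0.015]
wrist_force: [0.6, -1.7, -1.5]
grip_width: 0.0113
grip_force: 30.0
go [-0.0297, 0.3013, 0.0073, -0.0125, -0.0024, -1.5695] rows 11 t 19.1
```

```bash
python3 jog.py '[[-0.003,0.03,0.007,0,0,0.15],[-0.006,0.06,0.007,0,0,0.3],[-0.01,0.09,0.007,0,0,0.45],[-0.013,0.12,0.007,0,0,0.6],[-0.016,0.15,0.007,0,0,0.75],[-0.02,0.18,0.007,0,0,0.9],[-0.022,0.21,0.007,0,0,1.05],[-0.025,0.24,0.007,0,0,1.2],[-0.028,0.27,0.007,0,0,1.35],[-0.03,0.3,0.007,0,0,1.5],[-0.03,0.3,0.007,0,0,1.571],[-0.03,0.3,0.007,0,0,1.571]]'
python3 jog.py '[[0,0,0,0,0,0],[0,0,0,0,0,0]]'
python3 - <<'E'
from h import *
print(manip.sense()["joint_pos"].round(3), wj(manip.sense()["eef_pos"]))
snap("wrist","w6")
go(*jw(-.108,0),.045,JA)
E
```

```text
clock: 20.35
eef_pos: [0.3965, -0.0436, 0.1454]
orientation: [-2.133, -2.305, 0.002]
wrist_force: [-0.3, 0.2, -2.5]
grip_width: 0.0116
grip_force: 30.0
clock: 20.55
eef_pos: [0.397, -0.045, 0.1461]
orientation: [-2.135, -2.305, 0.001]
wrist_force: [-0.5, -0.3, -2.6]
grip_width: 0.0118
grip_force: 30.0
[-0.311 -0.279  2.162 -0.     1.259 -0.387] [-0.11737587  0.00176977]
go [-0.0017, 0.0093, 0.1012, -0.0004, 0.0003, 0.0011] rows 3 t 20.6
```

View pics/w6.png

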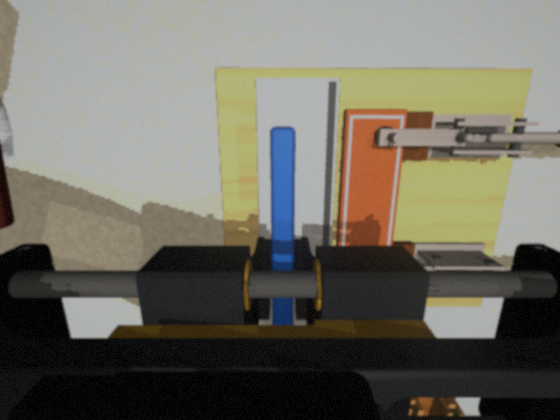

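The straightedge is held squarely, with its dark line (col 333) facing the plaque.

```bash
python3 jog.py '[[-0.001,0.005,0.03,0,0,0.001],[-0.0017,0.01,0.06,0,0,0.001],[-0.0017,0.01,0.09,0,0,0.001],[-0.0017,0.01,0.1,0,0,0.001],[-0.0017,0.01,0.106,0,0,0.001],[-0.0017,0.01,0.11,0,0,0.001],[-0.0017,0.01,0.112,0,0,0.001],[-0.0017,0.01,0.112,0,0,0.001]]'
python3 -c "
from h import *
go(*jw(-.104,0),.0315,JA)"
```

```text
clock: 21.4
eef_pos: [0.4081, -0.0459, 0.0353]
orientation: [2.135, 2.302, 0.001]
wrist_force: [0.0, -0.0, -2.0]
grip_width: 0.012
grip_force: 30.0
go [-0.0001, 0.0024, 0.0038, 0.0016, 0.001, -0.0001] rows 1 t 21.4
```

```bash
python3 jog.py '[[0,0.002,0.002,0.001,0.001,0],[0,0.002,0.004,0.001,0.001,0],[0,0.002,0.004,0.001,0.001,0],[0,0.002,0.004,0.001,0.001,0]]'
python3 jog.py '[[0,0.003,0,0,0,0],[0,0.006,0,0,0,0],[0,0.009,0,0,0,0],[0,0.009,0,0,0,0]]'
python3 -c "
from h import *
s=manip.sense();print(wj(s['eef_pos']),s['wrist_torque'])"
```

```text
clock: 21.8
eef_pos: [0.4104, -0.0457, 0.0315]
orientation: [2.136, 2.303, 0.001]
wrist_force: [-1.0, -0.3, 5.6]
grip_width: 0.0119
grip_force: 30.0
clock: 22.2
eef_pos: [0.4191, -0.0451, 0.0315]
orientation: [2.136, 2.303, -0.0]
wrist_force: [-1.7, 0.2, 8.3]
grip_width: 0.0114
grip_force: 30.0
[-9.53596363e-02  2.73585371e-05] [-0.15822     0.52561806 -0.00766533]
```

```bash
for i in 1 2; do python3 jog.py '[[0,0.001,0,0,0,0],[0,0.0025,0,0,0,0],[0,0.0025,0,0,0,0]]'
python3 -c "
from h import *
s=manip.sense();print(wj(s['eef_pos']),s['wrist_torque'])"; done
```

```text
clock: 22.5
eef_pos: [0.4212, -0.0449, 0.0315]
orientation: [-2.136, -2.303, 0.001]
wrist_force: [-5.1, -0.5, 10.0]
grip_width: 0.0118
grip_force: 30.0
[-9.32748447e-02  6.19692190e-05] [-0.18331402  0.7960104   0.03017248]
clock: 22.8
eef_pos: [0.423, -0.0447, 0.0315]
orientation: [-2.135, -2.302, 0.003]
wrist_force: [-7.3, -0.2, 13.7]
grip_width: 0.0117
grip_force: 30.0
[-0.09142291  0.00016221] [-0.13289902  1.21774503 -0.11819537]
```

```bash
python3 jog.py '[[0,0.001,0,0,0,0],[0,0.0015,0,0,0,0],[0,0.0015,0,0,0,0]]'
python3 jog.py '[[0,0,-0.0005,0,0,0],[0,0,-0.0005,0,0,0],[0,0,-0.0005,0,0,0],[0,0,-0.0005,0,0,0]]' 0.05
python3 jog.py '[[0,0,-0.04,0,0,0],[0,0,-0.08,0,0,0],[0,0,-0.12,0,0,0],[0,0,-0.16,0,0,0],[0,0,-0.2,0,0,0],[0,0,-0.2,0,0,0]]'
python3 - <<'E'
from h import *
p,d,C=snap("wrist","w7")
cv2.imwrite("pics/w7c.png",cv2.resize(p[40:270,140:420,::-1],None,fx=2.5,fy=2.5))
E
```

```text
clock: 23.1
eef_pos: [0.423, -0.0447, 0.0314]
orientation: [-2.133, -2.301, 0.006]
wrist_force: [-15.2, -1.9, 20.0]
grip_width: 0.0115
grip_force: 30.0
clock: 23.5
eef_pos: [0.425, -0.0443, 0.031]
orientation: [-2.136, -2.303, 0.0]
wrist_force: [-0.3, -0.4, 0.5]
grip_width: 0.0357
grip_force: 0.0
clock: 24.1
eef_pos: [0.4285, -0.0453, 0.2374]
orientation: [2.13, 2.297, 0.008]
wrist_force: [0.4, -0.6, -0.4]
grip_width: 0.0498
grip_force: 0.0
```

View pics/w7c.png

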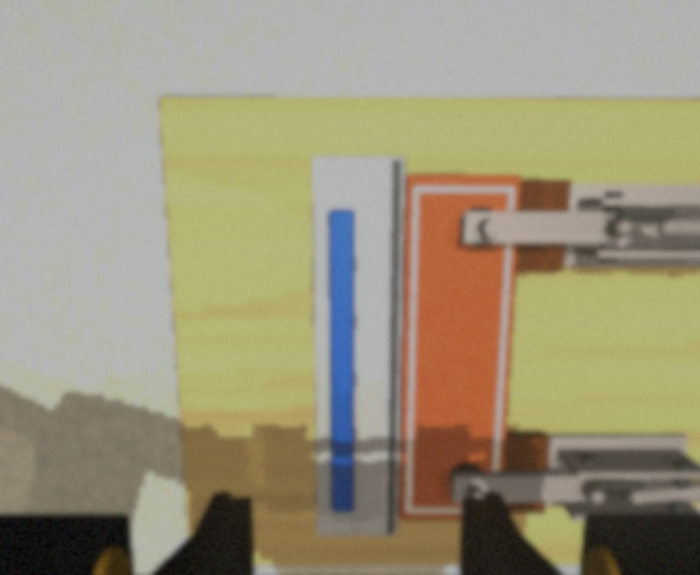

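Run:
```python
from h import *
p,d,C=load("w7"); m=mask(p,(0,120,60),(16,255,255)); g=p.astype(float).mean(2)
for r in(115,150,180,200,230):
    print(r,[tuple(int(v) for v in x) for x in p[r,294:306]])
    u=np.where(m[r,280:330])[0][0]+279.5
    a=wj(onz(C,[[u,r]],.032))[0]; k=290+g[r,290:303].argmin(); b=wj(onz(C,[[k+.5,r]],.026))[0]; e=wj(onz(C,[[266,r]],.026))[0]
    l=np.abs(np.diff(g[r,255:275])).argmax()+255.5; print(" plaque edge",a.round(4),"dark ctr",b.round(4), "rear edge col",l,wj(onz(C,[[l,r]],.026))[0].round(4))
```

```text
115 [(177, 181, 180), (177, 178, 178), (157, 160, 159), (127, 125, 123), (106, 107, 99), (113, 112, 108), (139, 137, 133), (151, 139, 135), (147, 111, 95), (164, 102, 75), (174, 121, 100), (179, 147, 136)]
 plaque edge [-0.0599  0.0835] dark ctr [-0.0643  0.0837] rear edge col 264.5 [-0.1057  0.0836]
150 [(176, 175, 175), (164, 164, 165), (137, 136, 137), (112, 109, 108), (108, 108, 106), (134, 130, 127), (140, 132, 131), (142, 111, 100), (158, 96, 72), (172, 114, 93), (177, 143, 132), (179, 168, 162)]
 plaque edge [-0.0603  0.0422] dark ctr [-0.0637  0.0417] rear edge col 271.5 [-0.0976  0.0417]
180 [(172, 175, 175), (157, 158, 157), (126, 125, 123), (101, 99, 97), (115, 113, 110), (139, 129, 125), (144, 117, 108), (158, 104, 83), (172, 106, 81), (178, 133, 120), (179, 160, 155), (179, 156, 148)]
 plaque edge [-0.0609  0.0046] dark ctr [-0.0643  0.0034] rear edge col 271.5 [-0.098   0.0034]
200 [(164, 166, 164), (138, 139, 137), (102, 100, 97), (99, 95, 94), (121, 118, 117), (136, 128, 126), (141, 107, 97), (160, 97, 73), (178, 122, 98), (182, 147, 134), (181, 160, 153), (182, 146, 133)]
 plaque edge [-0.0604 -0.0218] dark ctr [-0.0639 -0.0233] rear edge col 271.5 [-0.0982 -0.0233]
230 [(111, 106, 98), (93, 91, 83), (72, 70, 64), (78, 74, 68), (89, 78, 74), (100, 77, 66), (109, 71, 56), (120, 81, 61), (138, 113, 95), (148, 133, 117), (145, 124, 108), (128, 92, 74)]
 plaque edge [-0.061  -0.0632] dark ctr [-0.0646 -0.0655] rear edge col 271.5 [-0.0986 -0.0654]
```

No bed colour shows between the ruling edge and the plaque, and both lines are parallel, so the straightedge is flush. Next, the rack.

```bash
python3 -c "
from h import *
go(.565,-.345,.26,np.radians(-5))"
```

```text
go [-0.3096, 0.1151, -0.0246, 0.0057, 0.0013, 0.1624] rows 7 t 24.1
```

```bash
python3 jog.py '[[-0.31,0.115,-0.0246,0,0,0.162],[-0.31,0.115,-0.0246,0,0,0.162],[-0.31,0.115,-0.0246,0,0,0.162],[-0.31,0.115,-0.0246,0,0,0.162],[-0.31,0.115,-0.0246,0,0,0.162],[-0.31,0.115,-0.0246,0,0,0.162],[-0.31,0.115,-0.0246,0,0,0.162],[-0.31,0.115,-0.0246,0,0,0.162],[-0.31,0.115,-0.0246,0,0,0.162]]' 0.04
python3 -c "
from h import *
snap('wrist','w8')"
```

```text
clock: 25.05
eef_pos: [0.5622, -0.3446, 0.2525]
orientation: [-2.313, -2.118, 0.001]
wrist_force: [0.2, -0.9, 0.1]
grip_width: 0.0399
grip_force: 0.0
```

View pics/w8.png

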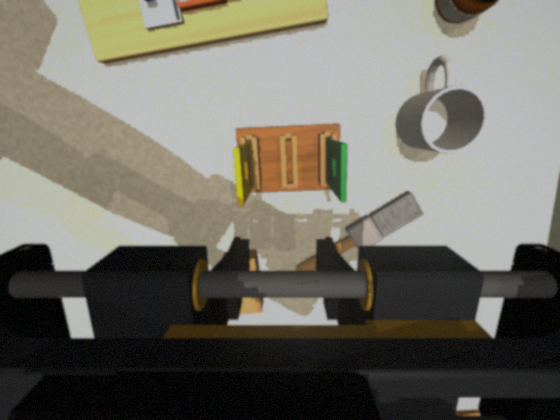

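Yellow's top edge is at cols 236–240, rows 147–204, and green's at cols 341–347, rows 141–200. The middle slot is empty.

Run:
```python
from h import *
p,d,C=load("w8")
for nm,lo,hi,x0,x1,side in(("yel",(22,120,40),(36,255,255),228,262,0),("gre",(50,100,20),(90,255,255),320,352,-1)):
    m=mask(p,lo,hi);k=np.zeros_like(m);k[135:210,x0:x1]=m[135:210,x0:x1]
    P=cloud(C,d); q=P[(k>0)&(d>0)]; t=q[q[:,2]>np.percentile(q[:,2],97)-.004]
    print(nm,"top z",np.percentile(q[:,2],97),"pts",len(t),t.mean(0),t.min(0),t.max(0))
    E=[]
    for r in range(155,196,4):
        w=np.where(k[r])[0]
        if len(w): E.append([w[side]+(-.5 if side==0 else .5),r])
    W=onz(C,E,.14); f=np.polyfit(W[:,1],W[:,0],1); print(" outer top edge x at y=-.315",np.polyval(f,-.315),"angle",np.degrees(np.arctan(-f[0])))
    r=np.where(k.any(1))[0]; print(" ends",onz(C,[[E[0][0],r[0]-.5]],.14)[0],onz(C,[[E[0][0],r[-1]+.5]],.14)[0])
p,d,C=load("top3");P=cloud(C,d)
s=(P[...,2]>.134)&(P[...,2]<.15)&(abs(P[...,0]-.57)<.08)&(abs(P[...,1]+.315)<.05)
for a,b in((.49,.56),(.58,.65)):
    q=P[s&(P[...,0]>a)&(P[...,0]<b)]; print("top",len(q),q.mean(0),q.min(0),q.max(0))
# rail from top
s=(P[...,2]>.155)&(P[...,2]<.19)&(abs(P[...,0]-.58)<.1)&(abs(P[...,1]-.28)<.2); r=cv2.minAreaRect((P[s][:,:2]*1000).astype(np.float32)); 
t=s&(mask(p,(5,120,40),(22,255,255))>0); r=cv2.minAreaRect((P[t][:,:2]*1000).astype(np.float32)); print("rail",r,np.median(P[t][:,2]))
```

```text
yel top z 0.14132461340628208 pts 371 [ 0.52254975 -0.31416241  0.14024139] [ 0.51837698 -0.34192134  0.13748297] [ 0.52628934 -0.28714219  0.14217588]
 outer top edge x at y=-.315 0.5193084697722179 angle -3.2331281235262295
 ends [ 0.52222051 -0.28039462  0.14      ] [ 0.51404698 -0.34183731  0.14      ]
gre top z 0.14168692809130995 pts 310 [ 0.6212026  -0.31869789  0.14025011] [ 0.61795094 -0.34566605  0.13769719] [ 0.62508601 -0.2920705   0.14255685]
 outer top edge x at y=-.315 0.6238702923913402 angle -1.6294334525913858
 ends [ 0.62455025 -0.29109718  0.14      ] [ 0.62298353 -0.34617268  0.14      ]
top 55 [ 0.52012331 -0.31152607  0.14006106] [ 0.51738123 -0.34109351  0.13443005] [ 0.52380416 -0.28730826  0.14459221]
top 56 [ 0.61986155 -0.31763634  0.13978547] [ 0.61529378 -0.34773777  0.13476541] [ 0.62381279 -0.29294031  0.1446583 ]
rail ((614.07763671875, 305.91339111328125), (20.25979995727539, 199.46157836914062), 9.050613403320312) 0.16914000274808272
```

```bash
python3 -c "
from h import *
go(.6207,-.319,.20,np.radians(-2.6));go(.6207,-.319,.12,np.radians(-2.6))"
```

```text
go [0.0297, 0.0563, 0.0531, -0.0036, -0.0027, -0.0417] rows 2 t 25.1
go [0.0295, 0.0566, 0.1331, -0.0036, -0.0027, -0.0417] rows 3 t 25.1
```

```bash
python3 jog.py '[[0.02,0.03,0.02,0,0,-0.042],[0.0295,0.0566,0.05,-0.003,-0.003,-0.042],[0.0295,0.0566,0.053,-0.003,-0.003,-0.042],[0.0295,0.0566,0.053,-0.003,-0.003,-0.042],[0.0295,0.0566,0.053,-0.003,-0.003,-0.042]]'
python3 -c "
from h import *
go(.6207,-.319,.12,np.radians(-2.6))"
```

```text
clock: 25.6
eef_pos: [0.6216, -0.32, 0.2034]
orientation: [2.267, 2.169, -0.001]
wrist_force: [0.4, -0.4, 0.1]
grip_width: 0.0398
grip_force: 0.0
go [0.0013, -0.0012, 0.0834, 0.0027, 0.0034, 0.001] rows 2 t 25.6
```

```bash
python3 jog.py '[[0.001,-0.001,0.04,0.002,0.003,0],[0.001,-0.001,0.07,0.002,0.003,0],[0.001,-0.001,0.083,0.002,0.003,0],[0.001,-0.001,0.083,0.002,0.003,0],[0.001,-0.001,0.083,0.002,0.003,0]]'
python3 jog.py '[[0,0,0,0,0,0],[0,0,0,0,0,0],[0,0,0,0,0,0],[0,0,0,0,0,0],[0,0,0,0,0,0],[0,0,0,0,0,0],[0,0,0,0,0,0]]' 0.0
python3 jog.py '[[0,0,-0.01,0,0,0],[0,0,-0.03,0,0,0],[0,0,-0.06,0,0,0],[0,0,-0.1,0,0,0],[0,0,-0.14,0,0,0],[0,0,-0.14,0,0,0],[0,0,-0.14,0,0,0]]'
python3 - <<'E'
from h import *
C,a=np.array([.6141,.3059]),np.radians(9.05)
def rw(x,y): return C+np.array([np.cos(a)*x-np.sin(a)*y,np.sin(a)*x+np.cos(a)*y])
print(rw(-.11,-.07),rw(-.11,.07))
go(*rw(-.15,-.07),.26,a)
E
```

```text
clock: 26.1
eef_pos: [0.6217, -0.3204, 0.1215]
orientation: [2.27, 2.169, 0.001]
wrist_force: [-0.3, 0.2, 1.5]
grip_width: 0.0398
grip_force: 0.0
clock: 26.8
eef_pos: [0.6211, -0.3196, 0.1193]
orientation: [-2.271, -2.171, -0.0]
wrist_force: [-0.9, -0.8, 0.6]
grip_width: 0.0058
grip_force: 30.0
clock: 27.5
eef_pos: [0.6216, -0.3201, 0.2616]
orientation: [2.269, 2.169, 0.002]
wrist_force: [-0.1, -0.9, -1.1]
grip_width: 0.0059
grip_force: 30.0
[0.51648008 0.2194688 ] [0.4944586  0.35772601]
go [0.5262, -0.1685, 0.0003, 0.0029, 0.0018, -0.2029] rows 12 t 27.5
```

```bash
python3 jog.py '[[0.526,-0.168,0,0.003,0.002,-0.203],[0.526,-0.168,0,0.003,0.002,-0.203],[0.526,-0.168,0,0.003,0.002,-0.203],[0.526,-0.168,0,0.003,0.002,-0.203],[0.526,-0.168,0,0.003,0.002,-0.203],[0.526,-0.168,0,0.003,0.002,-0.203],[0.526,-0.168,0,0.003,0.002,-0.203],[0.526,-0.168,0,0.003,0.002,-0.203],[0.526,-0.168,0,0.003,0.002,-0.203],[0.526,-0.168,0,0.003,0.002,-0.203],[0.526,-0.168,0,0.003,0.002,-0.203],[0.526,-0.168,0,0.003,0.002,-0.203]]'
python3 jog.py '[[0,0,0,0,0,0],[0,0,0,0,0,0],[0,0,0,0,0,0]]'
python3 -c "
from h import *
snap('wrist','w9')"
```

```text
clock: 28.7
eef_pos: [0.4736, 0.2181, 0.2575]
orientation: [-2.027, -2.39, 0.003]
wrist_force: [-0.2, -0.3, -0.1]
grip_width: 0.0062
grip_force: 30.0
clock: 29.0
eef_pos: [0.4771, 0.2118, 0.2588]
orientation: [-2.039, -2.385, 0.002]
wrist_force: [-0.1, 0.5, -0.2]
grip_width: 0.0058
grip_force: 30.0
```

View pics/w9.png

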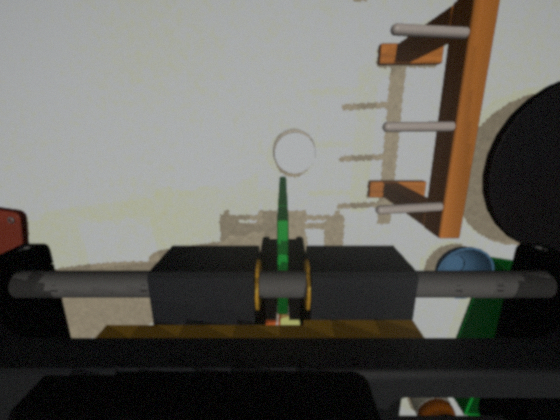

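Pegs are at (377–443,208), (383–455,127) and (392–468,30). The green template is held edge-on at col 283, its +y end at row 178.

```bash
cat >> h.py <<'E'
RC,RA=np.array([.6141,.3059]),np.radians(9.05)
def rw(x,y): return RC+np.array([np.cos(RA)*x-np.sin(RA)*y,np.sin(RA)*x+np.cos(RA)*y])
def wr(P):
    q=np.asarray(P)[...,:2]-RC; c,s=np.cos(RA),np.sin(RA); return np.stack([c*q[...,0]+s*q[...,1],-s*q[...,0]+c*q[...,1]],-1)
E
python3 - <<'E'
from h import *
p,d,C=load("w9");P=cloud(C,d);W=wr(P)
for n,(r0,r1,c0,c1) in dict(p70=(20,42,388,446),p0=(118,136,380,440),m70=(200,217,374,432)).items():
    k=np.zeros(d.shape,bool);k[r0:r1,c0:c1]=1;k&=(P[...,2]>.15)&(P[...,2]<.2)
    w=W[k];z=P[k][:,2]; print(n,k.sum(),"y",np.median(w[:,1]),"ymin/max",np.percentile(w[:,1],[3,97]),"tip x",np.percentile(w[:,0],1),"slope",np.polyfit(w[:,0],w[:,1],1)[0],"top z at tip/-20",np.percentile(z[w[:,0]<-.06],90) if (w[:,0]<-.06).any() else 0,np.percentile(z[w[:,0]>-.04],90))
m=mask(p,(50,100,20),(90,255,255));k=np.zeros_like(m);k[165:240,270:296]=m[165:240,270:296]
r=np.where(k.any(1))[0][0]; t=manip.sense()["eef_pos"]; u=np.where(k[r+2])[0].mean()
q=P[(k>0)&(d>0)]; print("green top z",np.percentile(q[:,2],95),"tcp",t)
for z in(t[2]+.02,): e=onz(C,[[u,r-.5]],z); print("end",wr(e),"tcp rail",wr(t))
# same pegs in the top view, height .17 plane
p2,d2,C2=load("top3")
print(proj(C2,[[*rw(-.072,y),.175] for y in(-.07,0,.07)]).round(1))
g=p2.astype(float).mean(2)
E
```

```text
p70 669 y 0.07048447562656258 ymin/max [0.06753936 0.07466388] tip x -0.0692244100884203 slope -0.0018870377386902009 top z at tip/-20 0.17900347918370144 0.17388590730852588
p0 563 y 0.0012816104784143974 ymin/max [-0.00200419  0.00512636] tip x -0.06891273441917882 slope -0.0039001745655707198 top z at tip/-20 0.17885287259178248 0.17371157418728916
m70 500 y -0.0673202779639124 ymin/max [-0.07156219 -0.06441157] tip x -0.06849740449892015 slope -0.004566561534565341 top z at tip/-20 0.17879678420714007 0.1734923935421567
green top z 0.28080943587495666 tcp [0.47723434 0.21185865 0.25901596]
end [[nan nan]] tcp rail [-0.14995424 -0.0713422 ]
[[154.2 209.6]
 [126.6 214.4]
 [ 98.9 219.3]]<stdin>:7: RuntimeWarning: Mean of empty slice.
  ret = ret.dtype.type(ret / rcount)
```

Run:
```python
from h import *
p,d,C=load("w9")
m=mask(p,(50,80,20),(90,255,255));k=np.zeros_like(m);k[150:240,270:296]=m[150:240,270:296]
rows=np.where(k.any(1))[0]; t=manip.sense()["eef_pos"]
r=rows[0];print(rows[:5]);print("end",wr(onz(C,[[283,r-.5]],t[2]+.02)),"tcp",wr(t))
# tilt of plate: column of top edge (rows near end) vs lower
go(*rw(-.10,-.069),.191,RA)
```

```text
[179 182 183 184 185]
end [[-0.14975151 -0.02220534]] tcp [-0.14995424 -0.0713422 ]
go [0.0023, 0.0502, 0.0678, -0.0035, -0.0023, -0.0023] rows 2 t 29.1
```

Run:
```python
from h import *
p,d,C=load("w9"); t=manip.sense()["eef_pos"]; w=wr(t)
for nm,dz in(("top",.02),("bot",-.11)): print(nm,proj(C,[[*rw(w[0],w[1]+.028),t[2]+dz]]).round(1), wr(onz(C,[[283,178.5]],t[2]+dz)))
```

```text
top [[282.6 219.3]] [[-0.14975151 -0.02220534]]
bot [[282.9 176.1]] [[-0.14989665 -0.0456305 ]]
```

```bash
python3 jog.py '[[0.004,0.02,0.03,0,0,0],[0.0045,0.05,0.06,-0.003,-0.002,-0.002],[0.0045,0.05,0.067,-0.003,-0.002,-0.002],[0.0045,0.05,0.067,-0.003,-0.002,-0.002],[0.0045,0.05,0.067,-0.003,-0.002,-0.002]]'
python3 -c "
from h import *
print(wr(manip.sense()['eef_pos']))
go(*rw(-.10,-.0665),.192,RA);go(*rw(-.045,-.0665),.190,RA)
snap('wrist','w10')
snap('side','side2')
p,d,C=load('side2');cv2.imwrite('pics/s2c.png',cv2.resize(p[80:220,140:300,::-1],None,fx=4,fy=4))"
```

```text
clock: 29.55
eef_pos: [0.5255, 0.2252, 0.1932]
orientation: [-2.038, -2.391, -0.002]
wrist_force: [-0.4, 0.2, 0.2]
grip_width: 0.0059
grip_force: 30.0
[-0.10022186 -0.06577993]
go [-0.0007, 0.0002, 0.0012, 0.0008, -0.0008, 0.0009] rows 1 t 29.6
go [-0.0008, 0.0552, 0.0033, 0.0008, -0.0008, 0.0009] rows 2 t 29.6
```

View pics/s2c.png

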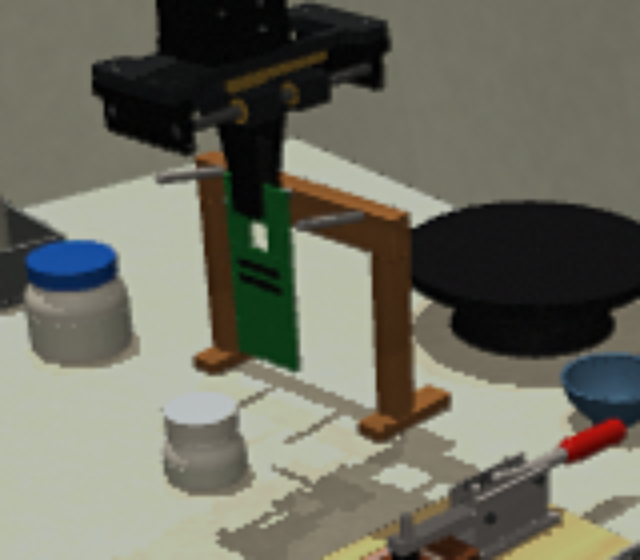

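The template hangs plumb in the grip in front of the −70 peg (peg tip at crop (300,225)). The hole is just under the fingertips, at the right height. Advance.

```bash
python3 jog.py '[[-0.0007,0.012,0.001,0,0,0.001],[-0.0007,0.024,0.001,0,0,0.001],[-0.0007,0.036,0.002,0,0,0.001],[-0.0007,0.047,0.003,0,0,0.001],[-0.0007,0.055,0.003,0,0,0.001],[-0.0007,0.055,0.003,0,0,0.001]]'
python3 -c "
from h import *
print(wr(manip.sense()['eef_pos']))"
```

```text
clock: 30.25
eef_pos: [0.5808, 0.2339, 0.1895]
orientation: [2.038, 2.39, 0.002]
wrist_force: [0.6, -0.1, 0.1]
grip_width: 0.006
grip_force: 30.0
[-0.04420632 -0.06582204]
```

```bash
python3 jog.py '[[0,0,0.003,0,0,0],[0,0,0.006,0,0,0],[0,0,0.006,0,0,0]]'
python3 jog.py '[[0,0,0,0,0,0],[0,0,0,0,0,0],[0,0,0,0,0,0],[0,0,0,0,0,0]]' 0.03
python3 jog.py '[[0,0,-0.02,0,0,0],[0,0,-0.06,0,0,0],[0,0,-0.1,0,0,0],[0,0,-0.1,0,0,0],[0,0,-0.1,0,0,0]]'
python3 - <<'E'
from h import *
snap('side','side3')
p,d,C=load('side3');cv2.imwrite('pics/s3c.png',cv2.resize(p[80:220,140:300,::-1],None,fx=4,fy=4))
go(.525,-.315,.27,np.radians(-2.6))
E
```

```text
clock: 30.55
eef_pos: [0.5791, 0.2339, 0.1827]
orientation: [-2.037, -2.39, 0.0]
wrist_force: [-0.4, -0.2, -0.6]
grip_width: 0.006
grip_force: 30.0
clock: 30.95
eef_pos: [0.5798, 0.2339, 0.1835]
orientation: [-2.038, -2.391, -0.001]
wrist_force: [0.4, 0.6, 0.1]
grip_width: 0.0271
grip_force: 0.0
clock: 31.45
eef_pos: [0.5805, 0.2341, 0.2852]
orientation: [2.037, 2.39, 0.006]
wrist_force: [-0.2, -0.3, -1.1]
grip_width: 0.0298
grip_force: 0.0
go [-0.5332, -0.1408, 0.0128, 0.0003, -0.0008, 0.2044] rows 12 t 31.5
```

View pics/s3c.png

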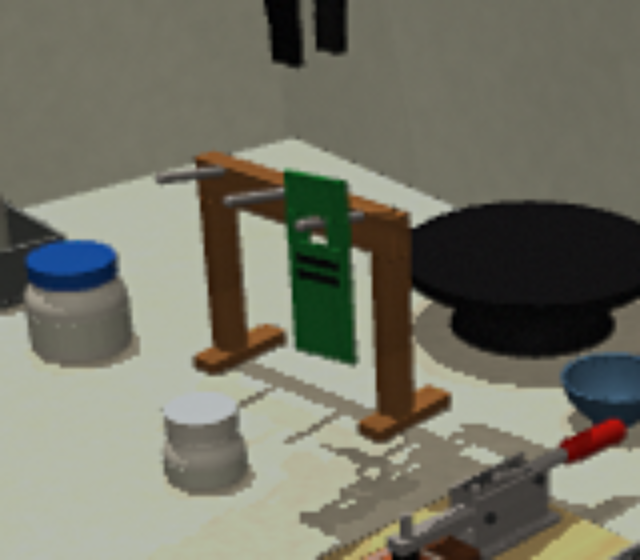

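The green template hangs on the −70 peg, which passes through its hole at crop (315,225). Next the yellow one, measured numerically from here on because I have used all 14 pictures.

```bash
python3 jog.py '[[-0.533,-0.141,0,0,0,0.204],[-0.533,-0.141,0,0,0,0.204],[-0.533,-0.141,0,0,0,0.204],[-0.533,-0.141,0,0,0,0.204],[-0.533,-0.141,0,0,0,0.204],[-0.533,-0.141,0,0,0,0.204],[-0.533,-0.141,0,0,0,0.204],[-0.533,-0.141,0,0,0,0.204],[-0.533,-0.141,0,0,0,0.204],[-0.533,-0.141,0,0,0,0.204],[-0.533,-0.141,0,0,0,0.204],[-0.533,-0.141,0,0,0,0.204]]' 0.04
python3 jog.py '[[0,0,0,0,0,0],[0,0,0,0,0,0]]'
python3 - <<'E'
from h import *
p,d,C=snap("wrist","w11");P=cloud(C,d)
m=mask(p,(22,120,40),(36,255,255)); q=P[(m>0)&(d>0)]; q=q[(q[:,2]>.134)&(q[:,2]<.15)&(abs(q[:,1]+.315)<.06)]; print(len(q),q.mean(0),q.min(0),q.max(0))
go(.5217,-.3145,.12,np.radians(-2.6))
E
```

```text
clock: 32.7
eef_pos: [0.5223, -0.3199, 0.28]
orientation: [-2.275, -2.162, 0.003]
wrist_force: [0.1, -0.1, 0.0]
grip_width: 0.04
grip_force: 0.0
clock: 32.9
eef_pos: [0.5246, -0.3135, 0.2815]
orientation: [-2.268, -2.169, -0.001]
wrist_force: [0.1, -0.6, -0.3]
grip_width: 0.0399
grip_force: 0.0
299 [ 0.52231801 -0.31313736  0.14027939] [ 0.51835684 -0.34145501  0.13586148] [ 0.52612792 -0.28671297  0.14248155]
go [-0.0018, -0.003, 0.162, -0.0011, -0.0021, 0.0017] rows 4 t 33.0
```

```bash
python3 jog.py '[[-0.001,-0.0027,0.04,0,-0.002,0.001],[-0.001,-0.0027,0.08,0,-0.002,0.001],[-0.001,-0.0027,0.12,0,-0.002,0.001],[-0.001,-0.0027,0.15,0,-0.002,0.001],[-0.001,-0.0027,0.161,0,-0.002,0.001],[-0.001,-0.0027,0.161,0,-0.002,0.001],[-0.001,-0.0027,0.161,0,-0.002,0.001]]'
python3 jog.py '[[0,0,0,0,0,0],[0,0,0,0,0,0],[0,0,0,0,0,0],[0,0,0,0,0,0],[0,0,0,0,0,0],[0,0,0,0,0,0],[0,0,0,0,0,0]]' 0.0
python3 jog.py '[[0,0,-0.01,0,0,0],[0,0,-0.03,0,0,0],[0,0,-0.06,0,0,0],[0,0,-0.1,0,0,0],[0,0,-0.14,0,0,0],[0,0,-0.14,0,0,0],[0,0,-0.14,0,0,0]]'
python3 -c "
from h import *
go(*rw(-.15,.071),.26,RA)"
```

```text
clock: 33.65
eef_pos: [0.5233, -0.3156, 0.1237]
orientation: [2.268, 2.169, -0.001]
wrist_force: [-0.8, 0.6, 0.5]
grip_width: 0.04
grip_force: 0.0
clock: 34.35
eef_pos: [0.5222, -0.3156, 0.1221]
orientation: [2.271, 2.169, -0.001]
wrist_force: [0.3, 0.3, 1.8]
grip_width: 0.0057
grip_force: 30.0
clock: 35.05
eef_pos: [0.5228, -0.3158, 0.2639]
orientation: [2.269, 2.167, -0.001]
wrist_force: [0.5, 0.7, -2.2]
grip_width: 0.0057
grip_force: 30.0
go [0.6644, -0.0986, 0.0015, 0.0025, 0.0035, -0.2039] rows 14 t 35.0
```

```bash
python3 jog.py '[[0.664,-0.0986,0,0.002,0.003,-0.204],[0.664,-0.0986,0,0.002,0.003,-0.204],[0.664,-0.0986,0,0.002,0.003,-0.204],[0.664,-0.0986,0,0.002,0.003,-0.204],[0.664,-0.0986,0,0.002,0.003,-0.204],[0.664,-0.0986,0,0.002,0.003,-0.204],[0.664,-0.0986,0,0.002,0.003,-0.204],[0.664,-0.0986,0,0.002,0.003,-0.204],[0.664,-0.0986,0,0.002,0.003,-0.204],[0.664,-0.0986,0,0.002,0.003,-0.204],[0.664,-0.0986,0,0.002,0.003,-0.204],[0.664,-0.0986,0,0.002,0.003,-0.204]]'
python3 -c "
from h import *
go(*rw(-.13,.071),.23,RA)"
```

```text
clock: 36.25
eef_pos: [0.4597, 0.2832, 0.2592]
orientation: [-2.037, -2.387, 0.005]
wrist_force: [1.1, 1.2, -0.9]
grip_width: 0.0062
grip_force: 30.0
go [0.0691, 0.0262, 0.0292, -0.0048, -0.0011, 0.0001] rows 2 t 36.2
```

```bash
python3 jog.py '[[0.04,0.012,0.015,-0.003,0,0],[0.069,0.026,0.029,-0.004,0,0],[0.069,0.026,0.029,-0.004,0,0],[0.069,0.026,0.029,-0.004,0,0],[0.069,0.026,0.029,-0.004,0,0]]'
python3 - <<'E'
from h import *
p,d,C=snap("wrist","w12");P=cloud(C,d);W=wr(P);t=manip.sense()["eef_pos"];w=wr(t);print("tcp",w,t[2])
k=(P[...,2]>.15)&(P[...,2]<.195)&(abs(W[...,1]-.07)<.02)&(W[...,0]>-.08)&(W[...,0]<-.02)
print("peg",k.sum(),np.percentile(W[k][:,1],[3,50,97]),W[k][:,0].min(),np.polyfit(W[k][:,0],P[k][:,2],1))
m=mask(p,(22,120,30),(36,255,255));m[:,:262]=0;m[:,305:]=0;m[250:]=0
r=np.where(m.any(1))[0];print(r[:4])
e=r[0]-.5
for r_ in (e,): print("+y lower end offset",wr(onz(C,[[283,r_]],t[2]-.112))-w)
go(*rw(-.10,.0715),.194,RA)
E
```

```text
clock: 36.75
eef_pos: [0.4758, 0.3529, 0.2317]
orientation: [-2.04, -2.389, -0.002]
wrist_force: [-0.3, 0.1, -0.1]
grip_width: 0.0055
grip_force: 30.0
tcp [-0.12879699  0.068008  ] 0.2323461233651377
peg 593 [0.06854287 0.07287666 0.07567576] -0.06974380012685384 [-0.16521466  0.16670005]
[177 178 179 180]
+y lower end offset [[0.00028891 0.02737148]]
go [0.0035, 0.0287, 0.0384, 0.002, -0.0015, -0.001] rows 1 t 36.8
```

```bash
python3 jog.py '[[0.0045,0.015,0.02,0.001,-0.001,-0.001],[0.0045,0.028,0.036,0.001,-0.001,-0.001],[0.0045,0.0287,0.038,0.001,-0.001,-0.001],[0.0045,0.0287,0.038,0.001,-0.001,-0.001],[0.0045,0.0287,0.038,0.001,-0.001,-0.001]]'
python3 -c "
from h import *
print(wr(manip.sense()['eef_pos']))
go(*rw(-.045,.0722),.1915,RA)"
```

```text
clock: 37.3
eef_pos: [0.5041, 0.3626, 0.1957]
orientation: [2.039, 2.39, 0.004]
wrist_force: [-0.6, -0.0, -0.2]
grip_width: 0.0059
grip_force: 30.0
[-0.09974076  0.07327075]
go [-0.0011, 0.0547, 0.0043, 0.0025, -0.0015, 0.0003] rows 2 t 37.3
```

```bash
python3 jog.py '[[-0.001,0.012,0.002,0.002,-0.001,0],[-0.001,0.024,0.002,0.002,-0.001,0],[-0.001,0.036,0.003,0.002,-0.001,0],[-0.001,0.047,0.004,0.002,-0.001,0],[-0.001,0.055,0.004,0.002,-0.001,0],[-0.001,0.055,0.004,0.002,-0.001,0]]'
python3 jog.py '[[0,0,0.003,0,0,0],[0,0,0.006,0,0,0],[0,0,0.006,0,0,0]]'
python3 -c "
from h import *
s=manip.sense();print(wr(s['eef_pos']),s['eef_pos'][2])"
```

```text
clock: 37.9
eef_pos: [0.5595, 0.3706, 0.1904]
orientation: [-2.039, -2.39, 0.0]
wrist_force: [0.1, 0.6, -0.7]
grip_width: 0.0057
grip_force: 30.0
clock: 38.2
eef_pos: [0.5581, 0.3708, 0.1849]
orientation: [-2.038, -2.391, 0.0]
wrist_force: [0.2, -0.5, 2.7]
grip_width: 0.0059
grip_force: 30.0
[-0.04506308  0.07284636] 0.18485632144595404
```

```bash
python3 jog.py '[[0,0,0,0,0,0],[0,0,0,0,0,0],[0,0,0,0,0,0],[0,0,0,0,0,0]]' 0.03
python3 jog.py '[[0,0,-0.02,0,0,0],[0,0,-0.06,0,0,0],[0,0,-0.1,0,0,0],[0,-0.05,-0.1,0,0,0],[0,-0.1,-0.1,0,0,0],[0,-0.15,-0.1,0,0,0],[0,-0.15,-0.1,0,0,0],[0,-0.15,-0.1,0,0,0]]'
python3 - <<'E'
from h import *
for n in("top","side"):
    p,d,C=snap(n,n+"F");P=cloud(C,d);W=wr(P)
    for nm,lo,hi in(("yel",(22,150,40),(34,255,255)),("gre",(55,120,15),(90,255,255))):
        s=(mask(p,lo,hi)>0)&(d>0)&(abs(W[...,1])<.12)&(abs(W[...,0]+.05)<.08)&(P[...,2]>.05)
        w=W[s];print(n,nm,len(w),"x",np.percentile(w[:,0],[5,50,95]).round(3),"y",np.percentile(w[:,1],[2,50,98]).round(3),"z",np.percentile(P[s][:,2],[2,98]).round(3)) if len(w) else print(n,nm,0)
p,d,C=load("topF");J=wj(cloud(C,d));P=cloud(C,d)
m=mask(p,(105,120,60),(125,255,255));k=np.zeros_like(m);k[180:320,190:400]=m[180:320,190:400]
for c in blobs(k,8)[:2]:
    print("ridge",cv2.minAreaRect((wj(onz(C,c.reshape(-1,2),.052))*1000).astype(np.float32)))
for y in(.065,-.065):
    s=(abs(J[...,1]-y)<.012)&(J[...,0]>.12)&(J[...,0]<.175)&(P[...,2]>.02)&(P[...,2]<.16); print("handle",y,s.sum(),np.percentile(P[s][:,2],[5,50,95]) if s.sum() else None)
# bystander change
a=load("top0")[0].astype(int);D=(np.abs(a-p).max(2)>60).astype(np.uint8)
for nm,(u,v) in dict(tub=(157,240),bowl=(205,143),jar=(296,128),mug=(346,140),brush=(398,172),block=(421,234)).items(): print(nm,D[v-15:v+16,u-15:u+16].sum())
go(.45,.03,.28,JA)
E
```

```text
clock: 38.6
eef_pos: [0.5581, 0.3706, 0.1841]
orientation: [-2.038, -2.39, 0.002]
wrist_force: [-0.2, -0.1, -0.1]
grip_width: 0.0269
grip_force: 0.0
clock: 39.4
eef_pos: [0.4096, 0.347, 0.285]
orientation: [2.036, 2.392, 0.001]
wrist_force: [0.4, 0.1, -0.1]
grip_width: 0.0298
grip_force: 0.0
top yel 213 x [-0.055 -0.05  -0.045] y [0.042 0.065 0.097] z [0.093 0.207]
top gre 192 x [-0.055 -0.051 -0.045] y [-0.097 -0.074 -0.042] z [0.092 0.206]
side yel 532 x [-0.053 -0.049 -0.044] y [0.039 0.065 0.097] z [0.079 0.204]
side gre 567 x [-0.054 -0.05  -0.045] y [-0.099 -0.073 -0.042] z [0.081 0.203]
ridge ((-93.14142608642578, -1.753021240234375), (145.37734985351562, 10.827860832214355), 89.95820617675781)
handle 0.065 116 [0.05231219 0.05782531 0.06260343]
handle -0.065 119 [0.05321158 0.05834883 0.06253063]
tub 40
bowl 0
jar 0
mug 0
brush 0
block 0
go [-0.3193, -0.0121, 0.005, 0.0009, -0.0005, 0.0837] rows 7 t 39.5
```

Both templates hang. A close recheck of the straightedge, in case it was knocked.

```bash
python3 jog.py '[[-0.39,-0.03,0.045,0,0,0.084],[-0.39,-0.03,0.045,0,0,0.084],[-0.39,-0.03,0.045,0,0,0.084],[-0.39,-0.03,0.045,0,0,0.084],[-0.39,-0.03,0.045,0,0,0.084],[-0.39,-0.03,0.045,0,0,0.084],[-0.39,-0.03,0.045,0,0,0.084],[-0.39,-0.03,0.045,0,0,0.084],[-0.39,-0.03,0.045,0,0,0.084],[-0.39,-0.03,0.045,0,0,0.084],[-0.39,-0.03,0.045,0,0,0.084]]'
python3 jog.py '[[0,0,0,0,0,0],[0,0,0,0,0,0]]'
python3 - <<'E'
from h import *
for fn in("w7","wF"):
    if fn=="wF": snap("wrist","wF"); snap("side","sideG")
    p,d,C=load(fn); 
    m=mask(p,(105,120,40),(125,255,255));k=np.zeros_like(m);k[90:240,220:340]=m[90:240,220:340]
    c=blobs(k,8)[0];print(fn,"ridge",cv2.minAreaRect((wj(onz(C,c.reshape(-1,2),.052))*1000).astype(np.float32)))
    m=mask(p,(0,120,60),(16,255,255)); g=p.astype(float).mean(2)
    for y in(.08,.03,-.03,-.06):
        u0,r=proj(C,[[*jw(-.061,y),.032]])[0]; r=int(round(r));u0=int(u0)
        u=u0-15+np.where(m[r,u0-15:u0+30])[0][0]-.5; a=wj(onz(C,[[u,r]],.032))[0]
        kk=u0-9+g[r,u0-9:u0+4].argmin(); b=wj(onz(C,[[kk,r]],.026))[0]; print(y,"plaque",a.round(4),"line",b.round(4))
E
```

```text
clock: 40.6
eef_pos: [0.443, -0.0427, 0.2398]
orientation: [-2.136, -2.302, 0.001]
wrist_force: [0.2, -0.2, -0.5]
grip_width: 0.0298
grip_force: 0.0
clock: 40.8
eef_pos: [0.4427, -0.0419, 0.2398]
orientation: [-2.134, -2.305, 0.001]
wrist_force: [0.1, 0.5, -0.2]
grip_width: 0.0301
grip_force: 0.0
w7 ridge ((-91.739013671875, 2.1126480102539062), (140.0027313232422, 9.40562629699707), 89.93541717529297)
0.08 plaque [-0.0599  0.0801] line [-0.0649  0.0802]
0.03 plaque [-0.0601  0.0299] line [-0.0641  0.0291]
-0.03 plaque [-0.0602 -0.0299] line [-0.0644 -0.0316]
-0.06 plaque [-0.061  -0.0604] line [-0.0653 -0.0626]
wF ridge ((-91.13565826416016, 3.43988037109375), (10.159399032592773, 138.68153381347656), 0.13551302254199982)
0.08 plaque [-0.0597  0.0797] line [-0.065   0.0797]
0.03 plaque [-0.0603  0.0301] line [-0.0646  0.0294]
-0.03 plaque [-0.0596 -0.0302] line [-0.0654 -0.0319]
-0.06 plaque [-0.0606 -0.0595] line [-0.0652 -0.0617]
```

```bash
python3 -c "
from cell import manip
print(manip.hand_in())"
```

```text
the job is handed in; nothing more can be done
None
```

I handed the job in at about 41 s: the plaque is home and clamped, the straightedge lies flush along its free edge, and the green and yellow templates (the only two in the rack) hang on separate pegs; hand-in returned no verdict.

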